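# Open the turn-lock with a spanner in two short swings and draw out the plate

## Task

Draw the open-ended spanner out of its keeper by the neck, lay it flat on the bench and let go, then take it again by the rear of its handle and use it on the hexagon nut of the holding fixture: turn the nut anticlockwise (seen from above) until the lock reaches its stop, which takes more than one swing because the two posts block the handle. Lay the spanner flat on the bench well clear of the fixture, then press on top of the steel plate in the channel and pull it toward you until it has come out of the channel and meets the front lip. Turn the lock only with the spanner, never with the fingers, and leave the loose pipe stub, G-clamp and magnet where they are.

Things in the scene. Friction and masses are not known exactly. Their poses are not given: they have to be found in the camera images.
- fixture: Grey fixture fixed to the bench. Origin on the bench under the nut's axis; z up, x away from the robot (yaw within 0.15), y left. In this frame, mm: base x -110..120, y -127..118, top z 10. Upright web behind the nut: x 54..66, y -115..25, top z 85, ribs behind it. Front lip in line with the channel: x -104..-94, y 30..90, top z 14.
- channel_mouth (a point): Front end of the channel, on its middle line and on its floor: fixture (15, 60, 10) mm. The channel runs from here along the fixture's x axis to x 105, y 40..80, between rails 6 mm high (top z 16), and is closed behind by a stop.
- post_left (a point): Top of the left stop post (round, 12 mm thick, z 10 to 46 mm), fixture (-60, 104) mm. With its twin it keeps the spanner's handle, which points toward the robot while the jaw is on the nut, within about 53 degrees either side of the fixture's -x direction.
- post_right (a point): Top of the right stop post, same size, fixture (-60, -104) mm.
- nut_centre (a point): Centre of the hexagon nut's flats on the nut's axis, 29.5 mm over the bench. Nut: 30 mm across flats, 34.6 mm across corners, flats from z 17 to 42 mm, a stud end 18 mm wide above to z 49; round collar 30 mm wide below, z 10 to 17.
- blade_tip (a point): Middle of the end of the flat steel blade that is fixed under the nut and turns with it: 80 mm from the nut's axis, on the blade's top face, 15.5 mm over the bench. Blade 16 mm wide, 5 mm thick, reaches 84 mm from the axis. At the start it stands across the front of the channel.
- lock (a joint): Angle of nut and blade, rad, anticlockwise from above positive; 0: blade along the fixture's +y. Starts at 0 to 0.25; stop (fully open) at 2.0, blade toward the robot; above 1.3 the plate can pass. 0.15 N m turns it, it stays where left. Two flats of the nut are parallel to the direction (lock - 0.663 rad) from the fixture's x axis; others follow every 60 degrees.
- spanner: Steel open-ended spanner, 195 x 55 x 15 mm, 0.13 kg. Origin on its underside, x axis along the handle to the jaw, z up. Handle 16 mm wide, x -100..43 (neck x 0..40), head x 43..95. Jaw opens to +x: faces 32.4 mm apart (about 10 degrees of free turn on the nut either way), throat at x 57, mouth widens from x 83. Centre of mass near x -8 mm.
- jaw_centre (a point): Point in the spanner's jaw where the nut's axis lies when seated: 75 mm along the spanner's x axis, 7.5 mm above its underside.
- keeper: Dark steel sleeve fixed to the bench over the rear of the spanner's handle, open at the mouth. Its frame is that of the stowed spanner, which lies on the bench, jaw outward: sleeve x -108..-12 mm, 33 mm wide, feet 67 mm wide, 21 mm high, inside 25 mm wide, 18 mm high. The spanner comes straight out along +x, clear after 95 mm.
- plate: Dark steel plate 80 x 35 x 5 mm, 0.11 kg, lying in the channel, long side (its y axis) along it; origin at the centre of its underside. Starts with its centre at about fixture (56, 60, 10) mm. Slides easily on the base (friction 0.25). Against the front lip its centre is at fixture x -54 mm.
- pipe_stub: Bystander: pale pipe stub standing on end, 34 mm wide, 50 mm high; origin at its underside. Beside it, at the back, a fixed drawer box 205 mm high fills y -0.32 to -0.13 m from x 0.70 m (its one pulled-out drawer) backward: keep the gripper and the spanner's head in front of it.
- clamp: Bystander: blue G-clamp lying flat, 135 x 102 x 18 mm; origin at its underside.
- magnet: Bystander: triangular red welding magnet lying flat, 64 x 88 x 19 mm; origin at its underside. In front of it, between keeper and fixture, a fixed bench vice 140 mm high fills x 0.26 to 0.48 m, y -0.20 to -0.07 m: carry things over it at a TCP height of 0.2 m or pass behind it.

How it is judged:
By the outcome, as a careful person would: the job done as asked, in the order asked, and still so for the second after the job is handed in, with the robot touching nothing.
It also fails if it takes over 72 s, if anything falls off the work surface, if the arm or the gripper's body presses on something with over 40 N, if the wrist force passes 120 N, or if a joint passes its speed limit or range.

## Robot

A 6-joint arm with a two-finger parallel gripper is mounted at the origin on a cart in front of the work surface, level with it; the furniture and walls round the work are solid. World frame = base frame: x ahead of the robot, y to its left, z up, the work surface at z = 0. Lengths are in m, angles in rad, forces in N, time in s.
With the tool pointing down it reaches from about 0.3 to 0.875 m from the base axis. Payload 6.4 kg.
Tool frame: the origin (TCP) lies between the finger pads, 19 mm behind the fingertips; this is the grasp point; z points along the fingers, y is the line along which they close (so a half turn about z gives the same grasp; the last joint's range is limited). The gripper opens to 85 mm and grips with 20 to 120 N. Pads are 22 mm wide; open, the fingers measure 114 mm over their backs; the gripper's body (76 mm by 85 mm) begins 54 mm behind the grasp point. The pads swing forward as they close: fully open they stand 13 mm farther back than shut.
Start: joints at [1.088, 0.181, 1.607, -0, 1.354, -0.206], TCP at [0.157, 0.553, 0.25] pointing down, gripper open.
Joint ranges: [-2.99, 2.99], [-0.89, 2.07], [0.3, 2.58], [-1.14, 4.28], [0, 2.63], [-3.12, 3.12]. Speed limits (rad/s): [2.57, 2.57, 3.01, 3.14, 3.14, 3.14].

## Interface

Orientations are given as a unit quaternion [w, x, y, z].
In Python, from bench import ctrl gives the robot as it stands.
- The arm moves only by the tool carry_out, never from a script. Its argument "steps" is one flat list of numbers, 7 for each row, row after row: the shift along the tool's x, y, z in m, then the turn, a rotation vector about the tool's x, y, z in rad, then the opening, from 0 (shut) to 1 (fully open). In form: [dx, dy, dz, wx, wy, wz, claw, dx, dy, dz, wx, wy, wz, claw, ...]. A call has 1 to 20 rows; each row is the pose to reach, as a shift and turn from the pose commanded when the call began, along the tool's axes at that moment; what a row does not reach only later rows make up. A row lasts 1/10 s, in which the tool goes at most 50 mm and 8.59 degrees, less where a joint would pass 70% of its speed; a pose out of reach is approached as far as the arm can. A call with a gripper value outside its range is refused whole. The fingers move at their own pace and stop on an object; the grip force is fixed at half the most. Time passes only in rows, so rows that repeat a pose let the fingers close. It gives the time, the measured TCP pose, the force, the opening and the grip force at its end, in the units of the state.
- ctrl.get_obs(): the state, without advancing time (a new reading comes with each control period).
- ctrl.camera(name): name is "scene" or "top"; returns the picture (420x560x3 uint8, red, green, blue); there is no depth.
- ctrl.camera_params(name): a dict with "vertical_fov" (degrees; the focal length in pixels is half the picture's height over the tangent of half this angle, whatever the lens; pixels are square), "cx", "cy" (the principal point, pixels), "cam_to_world" (4x4, takes a point from camera to world coordinates). Camera axes: x right, y down, z forward; pixel columns grow to the right and rows downward; lengths in m; the calibration is good to about 2 mm. A picture is of the moment at which its call begins. camera_params takes no time and is no camera call.
- ctrl.hand_in(): hands the job in; it is judged then, once.
The state is a dict: "time_s": time; "q": joint angles; "dq": joint speeds; "joint_efforts": joint torques, N m; "eef_pos": TCP position; "eef_rot": TCP orientation; "wrist_force": force on the tool from outside, world axes, zero at the start; "torque": the same for the moment, N m; "opening": opening from 0.0 (shut) to 1.0 (fully open); "grasp_force": force on a finger pad.
Only numpy, scipy, OpenCV 4.12 (cv2) and the standard library are available. Lean on these libraries where they do the work, as an engineer would, in place of code of your own. Each camera call takes 0.05 s, during which the arm holds its last target. There are 200 camera calls.

## Working session

There is one attempt and no reset: what is moved stays moved. The work goes in short steps, Python scripts to look and compute and a tool call to move; the robot and the scene stay as the last step left them, time stands still between calls to the robot, and variables do not carry over. Pictures are saved under pics/ and viewed, at most 10 in all, crops included, and the job is handed in when it is done.

Besides the shell and the picture viewer there is one more tool, called after "Request:" in YAML: its name, and indented under it one key for each argument. carry_out: Moves the arm, as the interface text tells. Its arguments: {"type":"object","properties":{"steps":{"type":"array"}},"required":["steps"]}

```bash
mkdir -p pics; ls; python3 - <<'E'
from bench import ctrl
import cv2,numpy as np
np.set_printoptions(precision=4,suppress=True)
for n in("scene","top"):
    im=ctrl.camera(n); cv2.imwrite(f"pics/{n}0.png",cv2.resize(im[:,:,::-1],(800,600),interpolation=cv2.INTER_CUBIC))
    p=ctrl.camera_params(n);print(n,p["vertical_fov"],p["cx"],p["cy"]);print(np.array(p["cam_to_world"]))
o=ctrl.get_obs();print({k:np.round(v,4) for k,v in o.items()})
E
```

```text
pics
scene 44.266692745537036 275.50302321175354 207.04574064376172
[[ 0.5964 -0.5771  0.5578 -0.1793]
 [-0.8027 -0.43    0.4133 -0.5083]
 [ 0.0014 -0.6943 -0.7197  1.0413]
 [ 0.      0.      0.      1.    ]]
top 42.23749458388944 276.1302891920584 210.9609286039239
[[-0.0334 -0.9765  0.2128  0.287 ]
 [-0.9994  0.0338 -0.0016  0.0128]
 [-0.0056 -0.2127 -0.9771  1.5248]
 [ 0.      0.      0.      1.    ]]
{'time_s': np.float64(0.1), 'q': array([ 1.0877,  0.1815,  1.6079,  0.    ,  1.3538, -0.2063]), 'dq': array([-0.    , -0.0009, -0.0016, -0.0018,  0.0005, -0.0014]), 'joint_efforts': array([  0.0007, -44.5878, -35.2238,  -0.0003,   0.0041,  -0.    ]), 'eef_pos': array([0.1569, 0.5527, 0.2492]), 'eef_rot': array([-0.0003,  0.138 ,  0.9904, -0.0008]), 'wrist_force': array([-0.4402,  0.1816,  0.546 ]), 'torque': array([-0.0479,  0.008 ,  0.0588]), 'grasp_force': np.float64(0.0), 'opening': np.float64(0.9992)}
```

View pics/scene0.png

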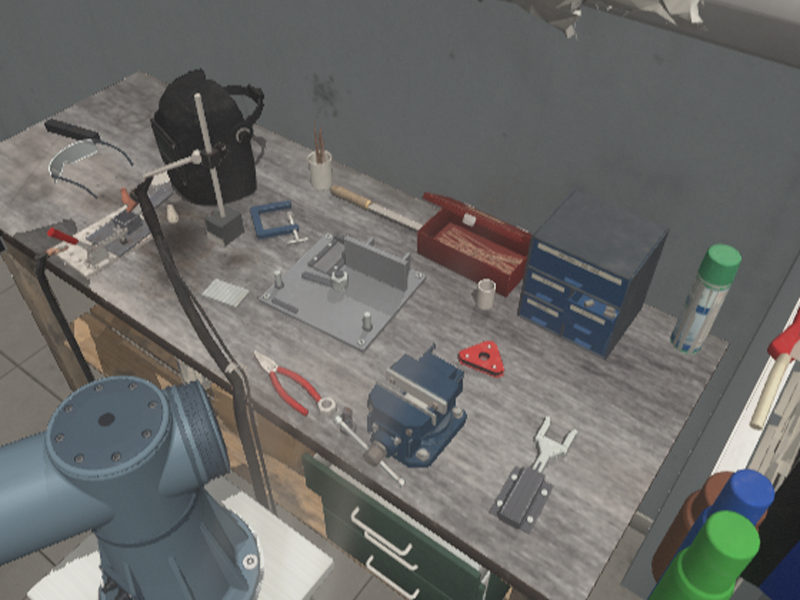

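View pics/top0.png

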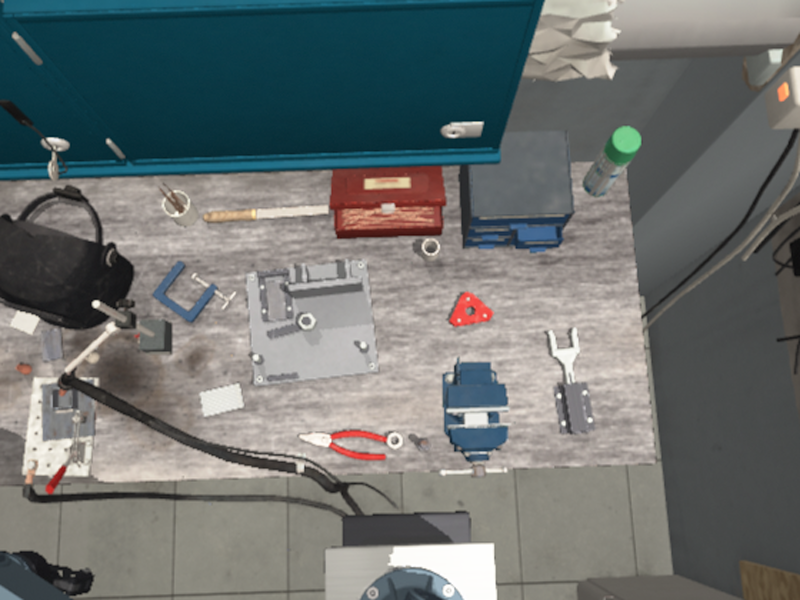

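```bash
cat > h.py <<'E'
from bench import ctrl
import cv2,numpy as np
from scipy.spatial.transform import Rotation as R
from scipy.optimize import least_squares
np.set_printoptions(precision=4,suppress=True)
def cam(n):
    p=ctrl.camera_params(n);f=210/np.tan(np.radians(p["vertical_fov"]/2));return f,p["cx"],p["cy"],np.array(p["cam_to_world"])
def proj(n,P):
    f,cx,cy,T=cam(n);c=(np.atleast_2d(P)-T[:3,3])@T[:3,:3];return np.c_[f*c[:,0]/c[:,2]+cx,f*c[:,1]/c[:,2]+cy]
def ray(n,uv):
    f,cx,cy,T=cam(n);return T[:3,3],T[:3,:3]@np.array([(uv[0]-cx)/f,(uv[1]-cy)/f,1])
def atz(n,uv,z):
    o,d=ray(n,uv);return o+d*(z-o[2])/d[2]
def tri(uvs,uvt):
    a,d=ray("scene",uvs);b,e=ray("top",uvt)
    s=np.linalg.lstsq(np.c_[d,-e],b-a,rcond=None)[0];p,q=a+s[0]*d,b+s[1]*e
    return (p+q)/2,np.linalg.norm(p-q)
def crops(im,boxes,fn,size=400):  # boxes (x0,y0,w) square
    cv2.imwrite(fn,np.hstack([cv2.resize(im[y:y+w,x:x+w,::-1],(size,size),interpolation=cv2.INTER_CUBIC) for x,y,w in boxes]))
def obs():
    o=ctrl.get_obs();print({k:np.round(o[k],4) for k in("time_s","eef_pos","eef_rot","wrist_force","opening","grasp_force","q")});return o
E
python3 - <<'E'
from h import *
crops(ctrl.camera("top"),[(168,176,100),(350,220,100)],"pics/t1.png")
crops(ctrl.camera("scene"),[(185,155,120),(320,280,100)],"pics/s1.png")
E
```

```text
(no output)
```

View pics/t1.png

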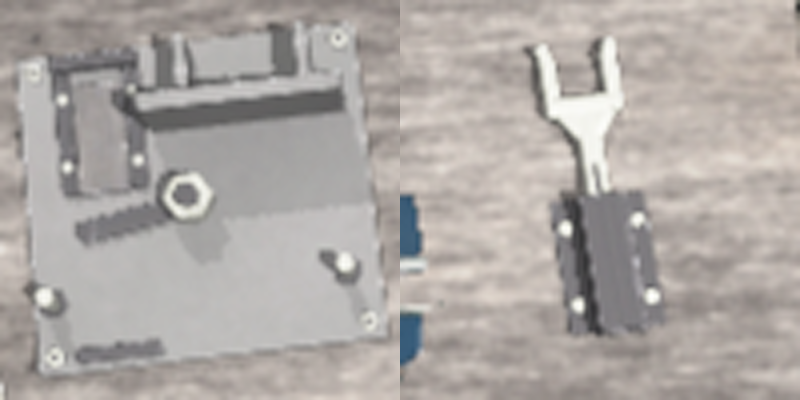

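View pics/s1.png

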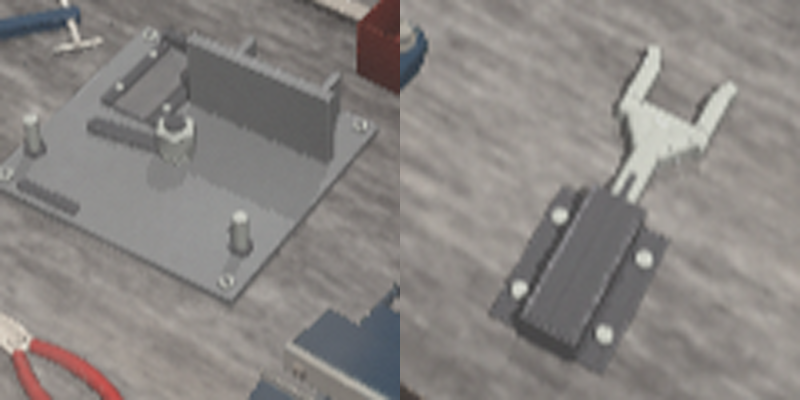

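```bash
cat >> h.py <<'E'
def fit(model,pts,x0):
    # pts: list (cam,crop uv,(x0,y0,scale),model point mm); pose x,y,z,yaw
    uv=[np.array([u/s+a,v/s+b]) for _,(u,v),(a,b,s),_ in pts]
    def W(p,m):
        c,s=np.cos(p[3]),np.sin(p[3]);m=np.array(m)/1000;return np.array([p[0]+c*m[0]-s*m[1],p[1]+s*m[0]+c*m[1],p[2]+m[2]])
    res=lambda p:np.concatenate([proj(n,W(p,m))[0]-q for (n,_,_,m),q in zip(pts,uv)])
    r=least_squares(res,x0,loss="soft_l1");print(model,r.x);print(res(r.x).reshape(-1,2).round(1).tolist());return r.x
E
python3 - <<'E'
from h import *
T=(168,176,4);S=(185,155,10/3)
f=[("top",(18,62),T,(120,118,10)),("top",(355,25),T,(120,-127,10)),("top",(388,335),T,(-110,-127,10)),("top",(40,375),T,(-110,118,10)),
("top",(46,296),T,(-60,104,46)),("top",(347,260),T,(-60,-104,46)),("top",(186,193),T,(0,0,46)),
("scene",(31,118),S,(-60,104,46)),("scene",(240,215),S,(-60,-104,46)),("scene",(178,121),S,(0,0,49)),("scene",(378,128),S,(120,-127,10)),("scene",(232,300),S,(-110,-127,10))]
fit("fix",f,[.58,.13,0,0])
T=(350-100,220,4);S=(320-100,280,4)
g=[("top",(543,45),T,(93,22,15)),("top",(609,40),T,(93,-22,15)),("top",(555,98),T,(57,16,15)),("top",(611,95),T,(57,-16,15)),
("scene",(656,47),S,(93,22,15)),("scene",(732,84),S,(93,-22,15)),("scene",(633,103),S,(57,16,15)),("scene",(697,139),S,(57,-16,15)),
("top",(597,193),T,(-12,0,18)),("top",(580,205),T,(-12,16.5,21)),("top",(614,195),T,(-12,-16.5,21))]
fit("span",g,[.5,-.35,0,0])
for n,uv,c in(("top",(80,233),(168,176,4)),):
    print("blade",atz(n,(uv[0]/4+168,uv[1]/4+176),.0155))
E
```

```text
fix [0.5768 0.1809 0.     0.0788]
[[-0.6, -0.9], [-0.2, -0.9], [0.2, 0.5], [-0.2, 0.3], [-0.3, -0.0], [-0.2, 0.5], [0.5, 0.2], [0.3, 0.3], [0.4, 0.8], [-0.5, -0.2], [0.8, -0.8], [-0.1, 0.2]]
span [ 0.4521 -0.3247 -0.0003  0.0603]
[[0.4, 1.1], [-0.6, 0.9], [1.3, 0.3], [-1.4, -0.1], [0.8, 1.3], [-1.0, 0.6], [2.4, -0.8], [-1.0, -3.3], [0.1, 0.4], [-1.3, -2.2], [2.1, -0.8]]
blade [0.5572 0.2607 0.0155]
```

```bash
cat >> h.py <<'E'
FIX=(.5768,.1809,.0788)
def w(fr,x,y,z=0): # mm in frame -> world
    c,s=np.cos(fr[2]),np.sin(fr[2]);return np.array([fr[0]+(c*x-s*y)/1000,fr[1]+(s*x+c*y)/1000,z/1000])
def plan(p,psi,start=None):
    # shift/turn from pose 'start' (pos,Rot; default measured) to p, tool down, tool y at angle psi; returns goal pose
    if start is None:
        o=ctrl.get_obs();start=(o["eef_pos"],R.from_quat(np.roll(o["eef_rot"],-1)))
    y=np.array([np.cos(psi),np.sin(psi),0]);z=np.array([0,0,-1.]);g=R.from_matrix(np.c_[np.cross(y,z),y,z])
    print("row",start[1].inv().apply(np.array(p)-start[0]).round(4),(start[1].inv()*g).as_rotvec().round(4),"to",np.round(p,4));return np.array(p),g
E
python3 - <<'E'
from h import *
S=(.4521,-.3247,.0603)
plan(w(S,22,0,200),.0603+np.pi/2)
plan(w(S,22,0,60),.0603+np.pi/2)
for uv in((300,438),(385,457),(395,440),(385,433)):print("pliers top",atz("top",np.array(uv)*.7,.01))
E
```

```text
row [-0.5445 -0.7562  0.0501] [-0.0011 -0.0004 -0.3371] to [ 0.4741 -0.3234  0.2   ]
row [-0.5445 -0.756   0.1901] [-0.0011 -0.0004 -0.3371] to [ 0.4741 -0.3234  0.06  ]
pliers top [0.3544 0.2009 0.01  ]
pliers top [0.3131 0.0385 0.01  ]
pliers top [0.3444 0.0184 0.01  ]
pliers top [0.3583 0.0371 0.01  ]
```

Request:
carry_out:
  steps: [-0.545,-0.756,0.05,0,0,-0.337,1,-0.545,-0.756,0.05,0,0,-0.337,1,-0.545,-0.756,0.05,0,0,-0.337,1,-0.545,-0.756,0.05,0,0,-0.337,1,-0.545,-0.756,0.05,0,0,-0.337,1,-0.545,-0.756,0.05,0,0,-0.337,1,-0.545,-0.756,0.05,0,0,-0.337,1,-0.545,-0.756,0.05,0,0,-0.337,1,-0.545,-0.756,0.05,0,0,-0.337,1,-0.545,-0.756,0.05,0,0,-0.337,1,-0.545,-0.756,0.05,0,0,-0.337,1,-0.545,-0.756,0.05,0,0,-0.337,1,-0.545,-0.756,0.05,0,0,-0.337,1,-0.545,-0.756,0.05,0,0,-0.337,1,-0.545,-0.756,0.05,0,0,-0.337,1,-0.545,-0.756,0.05,0,0,-0.337,1,-0.545,-0.756,0.05,0,0,-0.337,1,-0.545,-0.756,0.05,0,0,-0.337,1,-0.545,-0.756,0.05,0,0,-0.337,1,-0.545,-0.756,0.05,0,0,-0.337,1]

```text
time_s: 2.2
eef_pos: [0.4752, -0.3271, 0.1991]
eef_rot: [-0.0, -0.028, 1.0, -0.0]
wrist_force: [-0.8, -0.6, 0.2]
opening: 1.0
grasp_force: 0.0
```

Request:
carry_out:
  steps: [0,0,0.13,0,0,0,1,0,0,0.13,0,0,0,1,0,0,0.13,0,0,0,1,0,0,0.13,0,0,0,1,0,0,0.13,0,0,0,1]

```text
time_s: 2.7
eef_pos: [0.4748, -0.3225, 0.0704]
eef_rot: [-0.0, -0.03, 1.0, 0.0]
wrist_force: [0.7, -0.8, 1.0]
opening: 1.0
grasp_force: 0.0
```

```bash
python3 - <<'E'
from h import *
obs();S=(.4521,-.3247,.0603)
plan(w(S,22,0,22),.0603+np.pi/2)
im=ctrl.camera("top");im2=ctrl.camera("scene")
crops(np.hstack([im,im2]),[(350,220,100),(560+320,270,100)],"pics/a.png")
E
```

```text
{'time_s': np.float64(2.7), 'eef_pos': array([ 0.4748, -0.3225,  0.0704]), 'eef_rot': array([-0.0002, -0.0303,  0.9995,  0.0003]), 'wrist_force': array([ 0.747 , -0.7547,  0.9538]), 'opening': np.float64(1.0005), 'grasp_force': np.float64(0.0), 'q': array([-0.8034,  0.4025,  1.7288,  0.0001,  1.011 , -2.4349])}
row [ 0.0008 -0.0009  0.0484] [ 0.0006 -0.0004  0.0003] to [ 0.4741 -0.3234  0.022 ]
```

View pics/a.png

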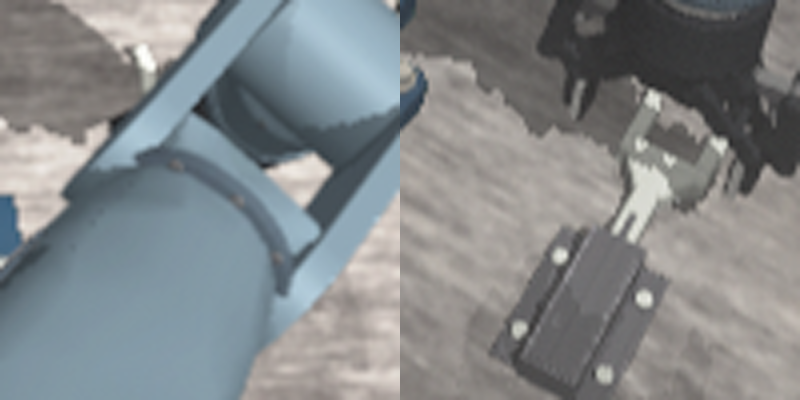

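Request:
carry_out:
  steps: [0,-0.001,0.048,0,0,0,1,0,-0.001,0.048,0,0,0,1,0,-0.001,0.048,0,0,0,1,0,-0.001,0.048,0,0,0,0,0,-0.001,0.048,0,0,0,0,0,-0.001,0.048,0,0,0,0,0,-0.001,0.048,0,0,0,0,0,-0.001,0.048,0,0,0,0,0,-0.001,0.048,0,0,0,0,0,-0.001,0.048,0,0,0,0,0,-0.001,0.048,0,0,0,0]

```text
time_s: 3.9
eef_pos: [0.4753, -0.3245, 0.023]
eef_rot: [0.0, -0.03, 1.0, -0.0]
wrist_force: [-1.3, 0.8, 5.6]
opening: 0.17
grasp_force: 59.7
```

Request:
carry_out:
  steps: [-0.02,0,-0.001,0,0,0,0,-0.045,0,-0.001,0,0,0,0,-0.07,0,-0.001,0,0,0,0,-0.09,0,-0.001,0,0,0,0,-0.11,0,-0.001,0,0,0,0,-0.11,0,-0.001,0,0,0,0,-0.11,0,0.001,0,0,0,0,-0.11,0,0.001,0,0,0,0]

```text
time_s: 4.7
eef_pos: [0.586, -0.3174, 0.0229]
eef_rot: [0.002, -0.03, 1.0, -0.0]
wrist_force: [3.8, 4.2, 9.5]
opening: 0.17
grasp_force: 59.9
```

Release, rise, move back above the rear of the handle, and look.

Request:
carry_out:
  steps: [0,0,0,0,0,0,1,0,0,0,0,0,0,1,0,0,0,0,0,0,1,0,0,0,0,0,0,1,0,0,-0.05,0,0,0,1,0,0,-0.05,0,0,0,1,0.104,0,-0.05,0,0,0,1,0.104,0,-0.05,0,0,0,1,0.104,0,-0.05,0,0,0,1,0.104,0,-0.05,0,0,0,1,0.104,0,-0.05,0,0,0,1]

```text
time_s: 5.8
eef_pos: [0.4818, -0.3245, 0.0717]
eef_rot: [0.001, -0.03, 1.0, -0.001]
wrist_force: [0.4, -0.6, -0.3]
opening: 0.999
grasp_force: 0.0
```

```bash
python3 - <<'E'
from h import *
obs()
crops(np.hstack([ctrl.camera("top"),ctrl.camera("scene")]),[(340,190,110),(560+320,240,120)],"pics/b.png")
E
```

```text
{'time_s': np.float64(5.8), 'eef_pos': array([ 0.4818, -0.3245,  0.0717]), 'eef_rot': array([ 0.0008, -0.0299,  0.9996, -0.0007]), 'wrist_force': array([ 0.3654, -0.5518, -0.3288]), 'opening': np.float64(0.9986), 'grasp_force': np.float64(0.0), 'q': array([-0.797 ,  0.4118,  1.7123,  0.0003,  1.0154, -2.4277])}
```

View pics/b.png

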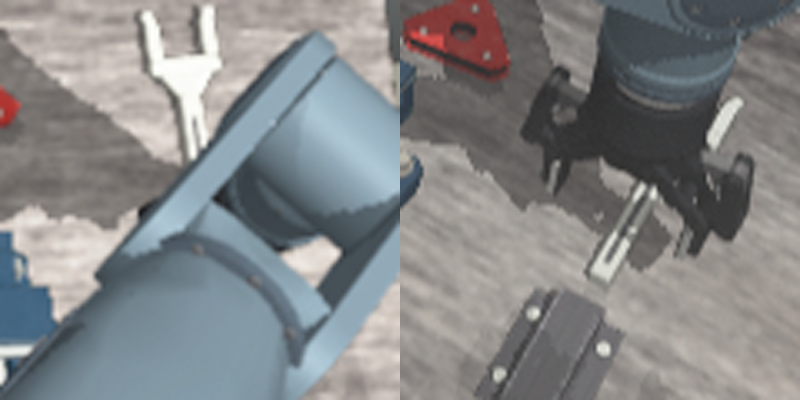

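```bash
python3 - <<'E'
from h import *
T=(340,190,400/110);S=(320-400/(400/120),240,400/120)
for n,uv,c,z in(("top",(148,10),T,.015),("top",(208,8),T,.015),("top",(196,155),T,.015),("scene",(600,270),S,.015),("top",(160,73),T,.015),("top",(214,70),T,.015)):
    print(uv,atz(n,(uv[0]/c[2]+c[0],uv[1]/c[2]+c[1]),z))
E
```

```text
(148, 10) [ 0.6587 -0.2904  0.015 ]
(208, 8) [ 0.6587 -0.3376  0.015 ]
(196, 155) [ 0.542  -0.3189  0.015 ]
(600, 270) [ 0.4689 -0.3249  0.015 ]
(160, 73) [ 0.6078 -0.296   0.015 ]
(214, 70) [ 0.6087 -0.3383  0.015 ]
```

Request:
carry_out:
  steps: [0,0,0.049,0,0,0,1,0,0,0.049,0,0,0,1,0,0,0.049,0,0,0,1,0,0,0.049,0,0,0,0,0,0,0.049,0,0,0,0,0,0,0.049,0,0,0,0,0,0,0.049,0,0,0,0,0,0,0.049,0,0,0,0,0,0,0.049,0,0,0,0,0,0,0.049,0,0,0,0,0,0,0.049,0,0,0,0]

```text
time_s: 7.0
eef_pos: [0.4813, -0.3241, 0.023]
eef_rot: [0.0, -0.03, 1.0, -0.001]
wrist_force: [-1.0, 0.1, 6.0]
opening: 0.167
grasp_force: 59.7
```

```bash
python3 - <<'E'
from h import *
th=-.503+FIX[2]
d=np.array([np.cos(th),np.sin(th)]);n=np.array(FIX[:2])
plan([*(n-.219*d),.2],th+np.pi/2)
E
```

```text
row [ 0.0679  0.6002 -0.1776] [-0.0008  0.0011  0.4845] to [0.3772 0.271  0.2   ]
```

Request:
carry_out:
  steps: [0,0,-0.03,0,0,0,0,0,0,-0.08,0,0,0,0,0,0,-0.13,0,0,0,0,0,0,-0.177,0,0,0,0,0,0,-0.177,0,0,0,0]

```text
time_s: 7.5
eef_pos: [0.4839, -0.3267, 0.2072]
eef_rot: [0.005, -0.03, 1.0, -0.005]
wrist_force: [0.9, -0.2, -0.7]
opening: 0.164
grasp_force: 58.9
```

Request:
carry_out:
  steps: [0.005,0.045,0,0,0,0.035,0,0.01,0.09,0,0,0,0.07,0,0.016,0.14,0,0,0,0.11,0,0.021,0.185,0,0,0,0.15,0,0.026,0.23,0,0,0,0.19,0,0.031,0.275,0,0,0,0.22,0,0.036,0.32,0,0,0,0.26,0,0.041,0.365,0,0,0,0.295,0,0.046,0.41,0,0,0,0.33,0,0.052,0.455,0,0,0,0.37,0,0.057,0.5,0,0,0,0.4,0,0.062,0.54,0,0,0,0.44,0,0.066,0.58,0,0,0,0.47,0,0.068,0.6,0,0,0,0.485,0,0.068,0.6,0,0,0,0.485,0,0.068,0.6,0.06,0,0,0.485,0,0.068,0.6,0.1,0,0,0.485,0,0.068,0.6,0.1,0,0,0.485,0,0.068,0.6,0.1,0,0,0.485,0]

```text
time_s: 9.4
eef_pos: [0.3762, 0.2702, 0.0986]
eef_rot: [-0.001, 0.211, 0.977, -0.001]
wrist_force: [0.7, 0.6, -0.7]
opening: 0.16
grasp_force: 59.2
```

```bash
python3 - <<'E'
from h import *
obs()
crops(np.hstack([ctrl.camera("top"),ctrl.camera("scene")]),[(165,180,100),(560+160,140,120)],"pics/c.png")
E
```

```text
{'time_s': np.float64(9.4), 'eef_pos': array([0.3762, 0.2702, 0.0986]), 'eef_rot': array([-0.0014,  0.2111,  0.9775, -0.001 ]), 'wrist_force': array([ 0.6659,  0.6032, -0.6983]), 'opening': np.float64(0.16), 'grasp_force': np.float64(59.1814), 'q': array([ 0.3658,  0.1396,  1.9985, -0.0002,  1.0069, -0.7795])}
```

View pics/c.png

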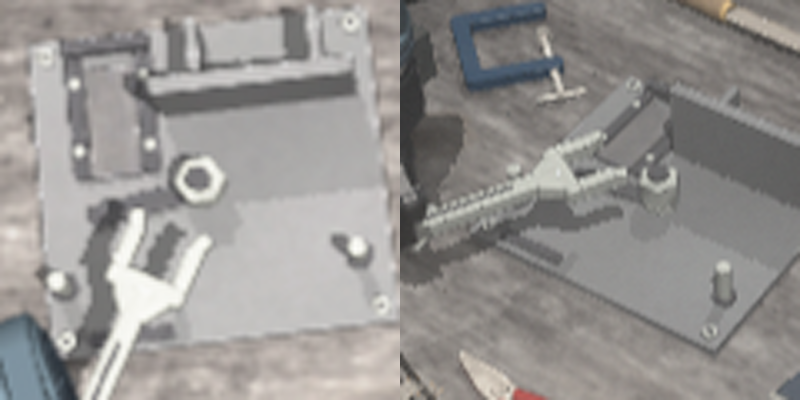

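```bash
python3 - <<'E'
from h import *
T=lambda u,v:(u/4+165,v/4+180)
S=lambda u,v:((u-400)*.3+160,v*.3+140)
a=tri(S(603,136),T(137,212));b=tri(S(625,173),T(207,238));print(a,b)
m=(a[0]+b[0])/2;o=ctrl.get_obs();h=o["eef_pos"];print("mid",m,"d",m-h,np.linalg.norm((m-h)[:2]),"th",np.arctan2(*(m-h)[1::-1]))
print("nut tri",tri(((178)*.3+185,121*.3+155),(186/4+168,193/4+176)))
zz=m[2]
for uv in((100,370),(120,320)):
    p=atz("top",T(*uv),.09);print(p,np.arctan2(*(m-p)[1::-1]))
th=-.424;d=np.array([np.cos(th),np.sin(th)]);print("hand r",np.linalg.norm(np.array(FIX[:2])-h[:2]))
E
```

```text
(array([0.5481, 0.2168, 0.0889]), np.float64(0.004688640890625968)) (array([0.5266, 0.1717, 0.0908]), np.float64(0.0006228580099418609))
mid [0.5374 0.1943 0.0898] d [ 0.1585 -0.0771 -0.0116] 0.17630259767600553 th -0.45282371921539777
nut tri (array([0.5779, 0.1814, 0.047 ]), np.float64(0.00210028891967673))
[0.4413 0.243  0.09  ] -0.4697205156049096
[0.474  0.2298 0.09  ] -0.5106112502604739
hand r 0.21766276743135984
```

Request:
carry_out:
  steps: [0,0,0.03,0,0,0,0,0,0,0.053,0,0,0,0,0,0,0.053,0,0,0,0,0,0,0.053,0,0,0,0]

```text
time_s: 9.9
eef_pos: [0.3784, 0.2716, 0.0481]
eef_rot: [0.001, 0.211, 0.978, 0.001]
wrist_force: [-0.2, 0.7, -1.0]
opening: 0.166
grasp_force: 59.2
```

```bash
cat >> h.py <<'E'
def seg(z=.037,tag=None,view="top",thr=165):
    im=ctrl.camera(view).astype(int);o=ctrl.get_obs();h=o["eef_pos"];q=o["eef_rot"]
    th0=2*np.arctan2(q[2],q[1])-np.pi
    V,U=np.nonzero((im.min(2)>thr));
    P=np.array([atz(view,(u,v),z) for u,v in zip(U,V)])
    d=np.array([np.cos(th0),np.sin(th0)]);n=np.array([-d[1],d[0]]);r=P[:,:2]-h[:2];L=r@d*1000;W=r@n*1000
    print("tool th",th0,"hand",h);
    for a,b in((45,60),(60,75),(75,90),(90,105),(105,120),(120,135),(135,150),(150,165),(165,180),(180,195)):
        k=(L>a)&(L<b)&(abs(W)<33)
        if k.any():print(a,k.sum(),"mid",round((W[k].min()+W[k].max())/2,1),"span",W[k].min().round(1),W[k].max().round(1))
    k=(abs(W)<33)&(L>60)&(L<200);print("Lmax",np.sort(L[k])[-3:])
    if tag:crops(im.astype(np.uint8),[(165,180,100)],tag,600)
E
python3 - <<'E'
from h import *
obs();seg(tag="pics/d.png")
nn=np.array(FIX[:2]);o=ctrl.get_obs();print(nn-o["eef_pos"][:2])
E
```

```text
{'time_s': np.float64(9.9), 'eef_pos': array([0.3784, 0.2716, 0.0481]), 'eef_rot': array([0.0013, 0.2108, 0.9775, 0.0009]), 'wrist_force': array([-0.2052,  0.6803, -0.9516]), 'opening': np.float64(0.1659), 'grasp_force': np.float64(59.197), 'q': array([ 0.3669,  0.2401,  2.0127, -0.    ,  0.8856, -0.779 ])}Traceback (most recent call last):
  File "<stdin>", line 2, in <module>
  File "h.py", line 42, in seg
    P=np.array([atz(view,(u,v),z) for u,v in zip(U,V)])
                ~~~^^^^^^^^^^^^^^
  File "h.py", line 13, in atz
    o,d=ray(n,uv);return o+d*(z-o[2])/d[2]
        ~~~^^^^^^
  File "h.py", line 11, in ray
    f,cx,cy,T=cam(n);return T[:3,3],T[:3,:3]@np.array([(uv[0]-cx)/f,(uv[1]-cy)/f,1])
              ~~~^^^
  File "h.py", line 7, in cam
    p=ctrl.camera_params(n);f=210/np.tan(np.radians(p["vertical_fov"]/2));return f,p["cx"],p["cy"],np.array(p["cam_to_world"])
ValueError: time passes only in moves, steps and waits
```

```bash
sed -i 's/^def cam(n):/import functools\n@functools.lru_cache\ndef cam(n):/' h.py
python3 - <<'E'
from h import *
seg(tag="pics/d.png")
nn=np.array(FIX[:2]);o=ctrl.get_obs();print(nn-o["eef_pos"][:2])
E
```

```text
tool th -0.4247255649326087 hand [0.3788 0.2718 0.0484]
45 43 mid -8.9 span -25.2 7.4
60 42 mid 4.2 span -24.1 32.5
75 46 mid 0.5 span -31.1 32.2
90 55 mid 7.1 span -18.6 32.8
105 83 mid -0.3 span -33.0 32.3
120 116 mid 0.2 span -32.5 32.9
135 107 mid -2.3 span -32.8 28.2
150 98 mid -2.7 span -32.9 27.6
165 96 mid -1.5 span -32.4 29.4
180 85 mid -5.0 span -32.8 22.8
Lmax [199.005  199.1324 199.5973]
[ 0.198  -0.0909]
```

View pics/d.png

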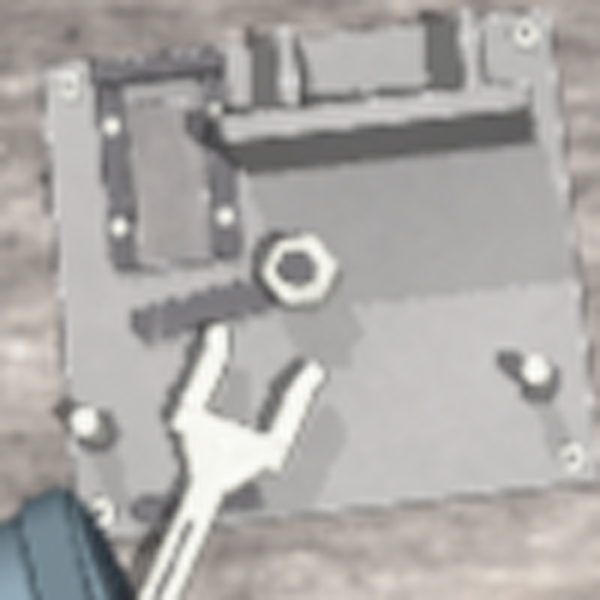

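Request:
carry_out:
  steps: [0,-0.001,0.0035,0,0,0,0,-0.012,-0.001,0.0035,0,0,0,0,-0.022,-0.001,0.0035,0,0,0,0,-0.032,-0.001,0.0035,0,0,0,0,-0.04,-0.001,0.0035,0,0,0,0,-0.048,-0.001,0.0035,0,0,0,0,-0.056,-0.001,0.0035,0,0,0,0,-0.056,-0.001,0.0035,0,0,0,0]

```text
time_s: 10.8
eef_pos: [0.4286, 0.2473, 0.0425]
eef_rot: [0.0, 0.211, 0.978, 0.0]
wrist_force: [1.9, 2.3, -2.0]
opening: 0.164
grasp_force: 59.3
```

```bash
python3 - <<'E'
from h import *
o=obs();v=np.array(FIX[:2])-o["eef_pos"][:2];print(np.linalg.norm(v),np.arctan2(v[1],v[0]))
cv2.imwrite("pics/e.png",cv2.resize(np.hstack([ctrl.camera("top")[200:260,180:240],ctrl.camera("scene")[150:210,200:260]])[:,:,::-1],(800,400),interpolation=cv2.INTER_CUBIC))
E
```

```text
{'time_s': np.float64(10.8), 'eef_pos': array([0.4286, 0.2473, 0.0425]), 'eef_rot': array([0.0003, 0.2107, 0.9776, 0.0005]), 'wrist_force': array([ 1.9174,  2.3188, -1.9846]), 'opening': np.float64(0.1643), 'grasp_force': np.float64(59.3128), 'q': array([ 0.2826,  0.3066,  1.9398,  0.0007,  0.8942, -0.864 ])}
0.1623711305865294 -0.42113499650079367
```

View pics/e.png

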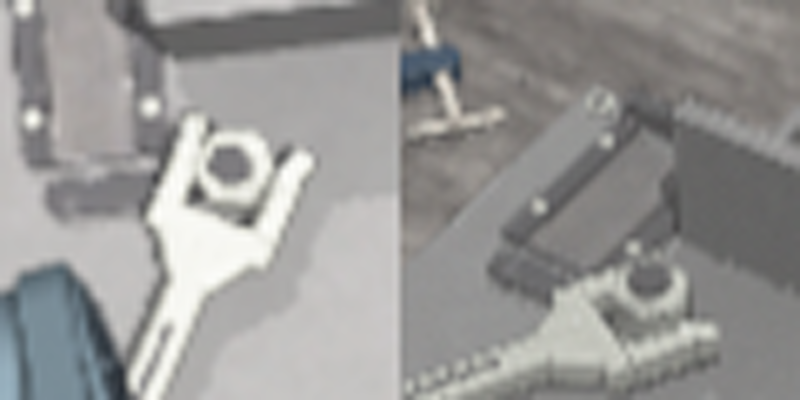

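Request:
carry_out:
  steps: [-0.0035,0,0,0,0,0,0,-0.0035,0,0,0,0,0,0,-0.0042,-0.0153,0,0,0,-0.1,0,-0.0066,-0.031,0,0,0,-0.2,0,-0.0105,-0.0464,0,0,0,-0.3,0,-0.016,-0.0613,0,0,0,-0.4,0,-0.0229,-0.0756,0,0,0,-0.5,0,-0.0229,-0.0756,0,0,0,-0.5,0]

```text
time_s: 11.7
eef_pos: [0.419, 0.1677, 0.0433]
eef_rot: [0.002, -0.038, 0.999, -0.0]
wrist_force: [4.6, 4.9, -2.5]
opening: 0.171
grasp_force: 59.4
```

```bash
cat >> h.py <<'E'
def nutrel():
    o=obs();q=o["eef_rot"];th=2*np.arctan2(q[2],q[1])-np.pi;v=np.array(FIX[:2])-o["eef_pos"][:2]
    print("th_fix",th-FIX[2],"r",np.linalg.norm(v),"nut ang-th",np.arctan2(v[1],v[0])-th);return th,v
def blade():
    # lock angle from darkness of annulus points on blade, top view
    im=ctrl.camera("top").astype(int).sum(2)/3;best=[]
    for L in np.arange(0,2.05,.02):
        a=L+np.pi/2
        P=[w(FIX,r*np.cos(a)-t*np.sin(a),r*np.sin(a)+t*np.cos(a),15.5) for r in range(45,80,3) for t in(-4,0,4)]
        uv=proj("top",P);best.append((cv2.remap(im.astype(np.float32),uv[:,0].astype(np.float32)[None],uv[:,1].astype(np.float32)[None],1).mean(),L))
    best.sort();print("blade dark:",[(round(float(a)),round(float(b),2)) for a,b in best[:5]])
E
python3 - <<'E'
from h import *
nutrel();blade()
E
```

```text
{'time_s': np.float64(11.7), 'eef_pos': array([0.419 , 0.1677, 0.0433]), 'eef_rot': array([ 0.0019, -0.0382,  0.9993, -0.    ]), 'wrist_force': array([ 4.6091,  4.9132, -2.5009]), 'opening': np.float64(0.1706), 'grasp_force': np.float64(59.3523), 'q': array([ 0.1168,  0.2225,  2.0498, -0.0004,  0.8656, -1.5301])}
th_fix -0.0023725454400696094 r 0.1583690118312737 nut ang-th 0.007168761561455184
blade dark: [(105, 0.46), (105, 0.44), (105, 0.48), (105, 0.42), (107, 0.4)]
```

Request:
carry_out:
  steps: [-0.0008,-0.0158,0,0,0,-0.1,0,-0.0031,-0.0314,0,0,0,-0.2,0,-0.0071,-0.0467,0,0,0,-0.3,0,-0.0125,-0.0615,0,0,0,-0.4,0,-0.0193,-0.0757,0,0,0,-0.5,0,-0.0276,-0.0892,0,0,0,-0.6,0,-0.0372,-0.1018,0,0,0,-0.7,0,-0.0479,-0.1133,0,0,0,-0.8,0,-0.0561,-0.1208,0,0,0,-0.87,0,-0.0561,-0.1208,0,0,0,-0.87,0]

```text
time_s: 12.75
eef_pos: [0.4846, 0.0524, 0.0432]
eef_rot: [0.002, -0.455, 0.89, -0.0]
wrist_force: [5.7, 8.9, -2.5]
opening: 0.166
grasp_force: 59.1
```

```bash
python3 - <<'E'
from h import *
nutrel();blade()
E
```

```text
{'time_s': np.float64(12.75), 'eef_pos': array([0.4846, 0.0524, 0.0432]), 'eef_rot': array([ 0.002 , -0.455 ,  0.8905, -0.0003]), 'wrist_force': array([ 5.6588,  8.9024, -2.4688]), 'opening': np.float64(0.1664), 'grasp_force': np.float64(59.0788), 'q': array([-0.1374,  0.29  ,  1.9605,  0.0022,  0.8875, -2.6544])}
th_fix 0.8659494365119669 r 0.1581552959264382 nut ang-th 0.0033007568199140414
blade dark: [(82, 1.28), (82, 1.3), (82, 1.26), (83, 1.32), (84, 1.24)]
```

Request:
carry_out:
  steps: [-0.0008,0.0158,0,0,0,0.1,0,-0.0031,0.0314,0,0,0,0.2,0,-0.0031,0.0314,0,0,0,0.2,0,0.0086,0.0338,0,0,0,0.2,0,0.0233,0.0368,0,0,0,0.2,0,0.0429,0.0407,0,0,0,0.2,0,0.0429,0.0407,-0.01,0,0,0.2,0,0.0346,0.0703,-0.01,0,0,0.35,0,0.0219,0.0983,-0.01,0,0,0.5,0,0.0052,0.1241,-0.01,0,0,0.65,0,-0.0152,0.1471,-0.01,0,0,0.8,0,-0.0387,0.1667,-0.01,0,0,0.95,0,-0.065,0.1827,-0.01,0,0,1.1,0,-0.0837,0.1911,-0.01,0,0,1.2,0,-0.1004,0.1967,-0.005,0,0,1.286,0,-0.1004,0.1967,-0.001,0,0,1.286,0,-0.1004,0.1967,-0.001,0,0,1.286,0]

```text
time_s: 14.5
eef_pos: [0.3814, 0.2489, 0.0433]
eef_rot: [-0.0, 0.168, 0.986, -0.0]
wrist_force: [-0.3, -0.5, -2.3]
opening: 0.167
grasp_force: 59.3
```

```bash
python3 - <<'E'
from h import *
nutrel();blade()
cv2.imwrite("pics/f.png",cv2.resize(np.hstack([ctrl.camera("top")[195:265,175:245],ctrl.camera("scene")[150:220,190:260]])[:,:,::-1],(800,400),interpolation=cv2.INTER_CUBIC))
E
```

```text
{'time_s': np.float64(14.5), 'eef_pos': array([0.3814, 0.2489, 0.0433]), 'eef_rot': array([-0.0004,  0.168 ,  0.9858, -0.0003]), 'wrist_force': array([-0.2574, -0.479 , -2.2965]), 'opening': np.float64(0.1666), 'grasp_force': np.float64(59.3118), 'q': array([ 0.3167,  0.2329,  2.0362, -0.0003,  0.8735, -0.9164])}
th_fix -0.4163483077727015 r 0.20686757658788354 nut ang-th 0.002648716752946756
blade dark: [(168, 1.3), (168, 1.28), (169, 1.32), (170, 1.26), (172, 1.24)]
```

View pics/f.png

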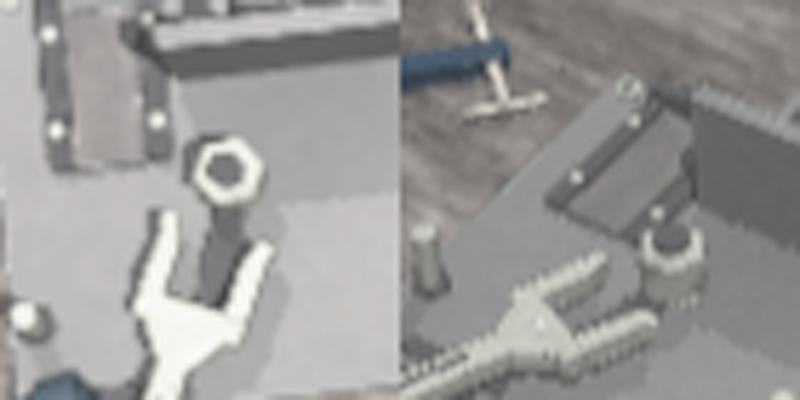

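Request:
carry_out:
  steps: [-0.012,0,0,0,0,0,0,-0.022,0,0,0,0,0,0,-0.032,0,0,0,0,0,0,-0.04,0,0,0,0,0,0,-0.048,0,0,0,0,0,0,-0.0485,0,0,0,0,0,0]

```text
time_s: 15.25
eef_pos: [0.4274, 0.2329, 0.0432]
eef_rot: [-0.001, 0.17, 0.985, 0.0]
wrist_force: [-2.8, 5.9, -1.0]
opening: 0.168
grasp_force: 59.6
```

```bash
python3 - <<'E'
from h import *
nutrel();blade()
E
```

```text
{'time_s': np.float64(15.25), 'eef_pos': array([0.4274, 0.2329, 0.0432]), 'eef_rot': array([-0.0009,  0.1697,  0.9855,  0.0001]), 'wrist_force': array([-2.7603,  5.8624, -1.0368]), 'opening': np.float64(0.1677), 'grasp_force': np.float64(59.5934), 'q': array([ 0.2538,  0.2917,  1.9581,  0.0012,  0.8933, -0.9767])}
th_fix -0.41985738986986765 r 0.15814425217816647 nut ang-th 0.006092352342853269
blade dark: [(139, 0.84), (140, 0.86), (140, 0.82), (141, 0.8), (142, 0.88)]
```

Request:
carry_out:
  steps: [-0.0008,-0.0158,0,0,0,-0.1,0,-0.0031,-0.0314,0,0,0,-0.2,0,-0.0071,-0.0467,0,0,0,-0.3,0,-0.0125,-0.0615,0,0,0,-0.4,0,-0.0193,-0.0757,0,0,0,-0.5,0,-0.0276,-0.0892,0,0,0,-0.6,0,-0.0372,-0.1018,0,0,0,-0.7,0,-0.0479,-0.1133,0,0,0,-0.8,0,-0.0561,-0.1208,0,0,0,-0.87,0,-0.0561,-0.1208,0,0,0,-0.87,0]

```text
time_s: 16.3
eef_pos: [0.4426, 0.0996, 0.0444]
eef_rot: [0.002, -0.262, 0.965, -0.0]
wrist_force: [3.3, 7.8, -2.7]
opening: 0.168
grasp_force: 59.5
```

```bash
python3 - <<'E'
from h import *
nutrel();blade()
E
```

```text
{'time_s': np.float64(16.3), 'eef_pos': array([0.4426, 0.0996, 0.0444]), 'eef_rot': array([ 0.0022, -0.262 ,  0.9651, -0.0002]), 'wrist_force': array([ 3.2948,  7.7568, -2.6559]), 'opening': np.float64(0.1679), 'grasp_force': np.float64(59.494), 'q': array([-0.042 ,  0.2242,  2.0444,  0.0012,  0.8688, -2.1438])}
th_fix 0.45135073760859057 r 0.15692527937008396 nut ang-th 0.014709030171023207
blade dark: [(117, 0.98), (117, 0.96), (117, 1.0), (118, 1.02), (118, 0.94)]
```

Request:
carry_out:
  steps: [-0.0001,-0.0063,0,0,0,-0.04,0,-0.0005,-0.0126,0,0,0,-0.08,0,-0.0008,-0.0158,0,0,0,-0.1,0,-0.0008,-0.0158,0,0,0,-0.1,0]

```text
time_s: 16.75
eef_pos: [0.4501, 0.0872, 0.044]
eef_rot: [0.001, -0.309, 0.951, 0.0]
wrist_force: [2.5, 7.2, -1.2]
opening: 0.166
grasp_force: 59.3
```

```bash
python3 - <<'E'
from h import *
nutrel()
E
```

```text
{'time_s': np.float64(16.75), 'eef_pos': array([0.4501, 0.0872, 0.044 ]), 'eef_rot': array([ 0.0013, -0.3094,  0.9509,  0.0002]), 'wrist_force': array([ 2.4784,  7.2294, -1.2239]), 'opening': np.float64(0.1659), 'grasp_force': np.float64(59.3239), 'q': array([-0.0694,  0.2351,  2.0313,  0.0017,  0.8728, -2.2704])}
th_fix 0.5503104063606112 r 0.15760865511278965 nut ang-th 0.007619671157420793
```

Still no rise; go on.

Request:
carry_out:
  steps: [-0.0001,-0.0063,0,0,0,-0.04,0,-0.0005,-0.0126,0,0,0,-0.08,0,-0.0008,-0.0158,0,0,0,-0.1,0,-0.0008,-0.0158,0,0,0,-0.1,0]

```text
time_s: 17.15
eef_pos: [0.4585, 0.075, 0.0434]
eef_rot: [-0.0, -0.356, 0.934, 0.001]
wrist_force: [-0.7, 6.7, -0.8]
opening: 0.166
grasp_force: 59.4
```

```bash
python3 - <<'E'
from h import *
nutrel();print(ctrl.get_obs()["torque"]);blade()
E
```

```text
{'time_s': np.float64(17.15), 'eef_pos': array([0.4585, 0.075 , 0.0434]), 'eef_rot': array([-0.0001, -0.3564,  0.9343,  0.0007]), 'wrist_force': array([-0.7011,  6.6885, -0.7769]), 'opening': np.float64(0.1658), 'grasp_force': np.float64(59.3639), 'q': array([-0.0951,  0.2498,  2.0138,  0.0016,  0.8788, -2.3957])}
th_fix 0.6500364752396808 r 0.15879959818187286 nut ang-th 0.001520892528898865
[1.0228 0.2835 0.1795]
blade dark: [(115, 1.46), (115, 1.44), (115, 1.48), (116, 1.42), (116, 1.5)]
```

```bash
cat >> h.py <<'E'
def prof(v="top",rs=(45,55,65,72,78,81),Ls=np.arange(1.2,2.5,.08)):
    im=(ctrl.camera(v).astype(float).sum(2)/3).astype(np.float32);print("L ",Ls.round(2))
    for r in rs:
        uv=proj(v,[w(FIX,-r*np.sin(L),r*np.cos(L),15.5) for L in Ls]).astype(np.float32)
        print(r,cv2.remap(im,uv[:,0][None],uv[:,1][None],1)[0].round().astype(int))
E
python3 - <<'E'
from h import *
prof();prof("scene")
E
```

```text
L  [1.2  1.28 1.36 1.44 1.52 1.6  1.68 1.76 1.84 1.92 2.   2.08 2.16 2.24
 2.32 2.4  2.48]
45 [114 108 100 100  99  97 124 143 145 145 145 145 142 130 116  94 103]
55 [120 121 121 118 101 120 145 144 145 145 138 113 108 149 164 159 152]
65 [122 122 122 122 116 145 145 145 143 126  94 153 176 176 173 169 160]
72 [121 122 121 121 130 145 144 145 125  87 161 181 178 177 176 173 167]
78 [121 122 121 121 131 145 145 144  88 115 184 185 181 178 177 175 170]
81 [122 121 122 123 134 145 145 134  88 139 184 185 183 179 177 175 172]
L  [1.2  1.28 1.36 1.44 1.52 1.6  1.68 1.76 1.84 1.92 2.   2.08 2.16 2.24
 2.32 2.4  2.48]
45 [66 66 66 66 66 65 66 65 64 62 61 62 61 60 60 59 59]
55 [77 67 67 67 67 65 66 66 65 63 63 61 62 60 61 60 58]
65 [100 100  77  71  70  67  65  65  62  61  60  60  58  57  56  54  53]
72 [101 101 101  83  74  72  66  64  63  61  60  56  57  55  54  55  55]
78 [ 98  93 100  97  83  75  73  67  64  63  60  57  56  56  58  59  58]
81 [98 87 99 98 90 81 85 71 66 64 60 58 56 56 59 59 57]
```

```bash
python3 - <<'E'
from h import *
im=ctrl.camera("top")
hx=ctrl.get_obs()["eef_pos"]
print("hand px",proj("top",hx),"nut px",proj("top",[*FIX[:2],.042]))
sub=im[212:275:2,190:262:2].astype(int)
# S spanner white, b bluish arm, d dark, . mid grey
for v in range(sub.shape[0]):
    print(212+2*v,''.join('S' if p.min()>195 else 'b' if p[2]-p[0]>15 else 's' if p.min()>165 else '#' if p.max()<100 else ':' if p.max()<130 else '.' for p in sub[v]))
E
```

```text
hand px [[254.2704 265.8699]] nut px [[215.1507 224.6894]]
212 sssss.:.sssssssssssssssssssssssssss.
214 s.sss:s.ssss.:Sssssssssssssssssssss.
216 ...ss.S.ssss..S.ssssssssssssssssssss
218 ::...::.ss...:SSssssssssssssssssssss
220 :::::###:::ssssss:#.ssssssssssssssss
222 :::::###::.:#:....:#.ssssssssssssss.
224 #:###:::::.###.:...::sssssssssssssss
226 :::::::..:.:##.:#...#.ssssssssssssss
228 :::::::.....:.:#...:#.ssssssssSSSSSS
230 ::::::::...::.#..bbbb:..ssssSSSSSSSS
232 ::::::::#...:#..bbbbbbbbbbbbbbbb....
234 :::::::::#....s:bbbbbbbbbbbbbbbbbbbb
236 :::::::::##..s.bbbbbbbbbbbbbbbbbbbbb
238 ::::::::::::...bbbbbbbbbbbbbbbbbbbbb
240 ::::::::::::::#bbbbbbbbbbbbbbbbbbbbb
242 ::::::::::::::#bbbbbbbbbbbbbbbbbbbbb
244 :::::::::::::##bbbbbbbbbbbbbbbbbbbbb
246 ::::::::::::::bbbbbbbbbbbbbbbbbbbbbb
248 :::.::::::::::bbbbbbbbbbbbbbbbbbbbbb
250 :.ssss.:::::::bbbbbbbbbbbbbbbbbbbbbb
252 :....s::::::::bbbbbbbbbbbbbbbbbbbbbb
254 ::::::::::::::bbbbbbbbbbbbbbbbbbbbbb
256 :::::::::::::.bbbbbbbbbbbbbbbbbbbbbb
258 :::::::::::::bbbbbbbbbbbbbbbbbbbbbbb
260 :::::::::::::bbbbbbbbbbbbbbbbbbbbbbb
262 :::#######:::bbbbbbbbbbbbbbbbbbbbbbb
264 ##########:::bbbbbbbbbbbbbbbbbbbbbbb
266 ####:::::::::bbbbbbbbbbbbbbbbbbbbbbb
268 :::#########bbbbbbbbbbbbbbbbbbbbbbbb
270 #######:#:::bbbbbbb::::::#bbb#bb#bbb
272 :::####:::::bbbbbbb#::::###bbbbbbbb#
274 ::::::::::::bbbbbbb:..###:#########.
```

Request:
carry_out:
  steps: [-0.0001,-0.0063,0,0,0,-0.04,0,-0.0005,-0.0126,0,0,0,-0.08,0,-0.0008,-0.0158,0,0,0,-0.1,0,-0.0008,-0.0158,0,0,0,-0.1,0]

```text
time_s: 17.75
eef_pos: [0.4694, 0.0639, 0.0432]
eef_rot: [-0.0, -0.402, 0.915, 0.001]
wrist_force: [-1.6, 6.6, -1.7]
opening: 0.166
grasp_force: 59.4
```

```bash
python3 - <<'E'
from h import *
nutrel();print(ctrl.get_obs()["torque"])
E
```

```text
{'time_s': np.float64(17.75), 'eef_pos': array([0.4694, 0.0639, 0.0432]), 'eef_rot': array([-0.0003, -0.4025,  0.9154,  0.001 ]), 'wrist_force': array([-1.6335,  6.5588, -1.6719]), 'opening': np.float64(0.1658), 'grasp_force': np.float64(59.3561), 'q': array([-0.1171,  0.2675,  1.9908,  0.0019,  0.8848, -2.5175])}
th_fix 0.7496493288073716 r 0.15886458001897444 nut ang-th -0.0002326265188403731
[1.1021 0.2673 0.0343]
```

Request:
carry_out:
  steps: [-0.0001,-0.0063,0,0,0,-0.04,0,-0.0005,-0.0126,0,0,0,-0.08,0,-0.0008,-0.0158,0,0,0,-0.1,0,-0.0012,-0.0185,0,0,0,-0.12,0,-0.0012,-0.0185,0,0,0,-0.12,0]

```text
time_s: 18.25
eef_pos: [0.4838, 0.0517, 0.0432]
eef_rot: [-0.0, -0.457, 0.89, 0.001]
wrist_force: [-1.5, 2.6, -0.1]
opening: 0.167
grasp_force: 59.4
```

```bash
python3 - <<'E'
from h import *
nutrel();print(ctrl.get_obs()["torque"])
E
```

```text
{'time_s': np.float64(18.25), 'eef_pos': array([0.4838, 0.0517, 0.0432]), 'eef_rot': array([-0.0004, -0.4566,  0.8897,  0.0005]), 'wrist_force': array([-1.4593,  2.6158, -0.1066]), 'opening': np.float64(0.1666), 'grasp_force': np.float64(59.3674), 'q': array([-0.1382,  0.2913,  1.9587,  0.0004,  0.8929, -2.6577])}
th_fix 0.8695863621911937 r 0.15915838874463167 nut ang-th -0.0014667777468760912
[ 0.4617  0.3492 -0.0943]
```

Request:
carry_out:
  steps: [-0.0008,0.0158,0,0,0,0.1,0,-0.0031,0.0314,0,0,0,0.2,0,-0.0031,0.0314,0,0,0,0.2,0,0.0086,0.0338,0,0,0,0.2,0,0.0233,0.0368,0,0,0,0.2,0,0.0429,0.0407,0,0,0,0.2,0,0.0429,0.0407,-0.01,0,0,0.2,0,0.0346,0.0703,-0.01,0,0,0.35,0,0.0219,0.0983,-0.01,0,0,0.5,0,0.0052,0.1241,-0.01,0,0,0.65,0,-0.0152,0.1471,-0.01,0,0,0.8,0,-0.0387,0.1667,-0.01,0,0,0.95,0,-0.065,0.1827,-0.01,0,0,1.1,0,-0.0837,0.1911,-0.01,0,0,1.2,0,-0.1004,0.1967,-0.005,0,0,1.286,0,-0.1004,0.1967,-0.001,0,0,1.286,0,-0.1004,0.1967,-0.001,0,0,1.286,0]

```text
time_s: 19.95
eef_pos: [0.3823, 0.2476, 0.0441]
eef_rot: [-0.0, 0.166, 0.986, -0.001]
wrist_force: [-0.3, -0.2, -0.4]
opening: 0.005
grasp_force: 0.0
```

```bash
cat >> h.py <<'E'
def ascii(v,r0,r1,c0,c1,s=1):
    im=ctrl.camera(v).astype(int)
    for y in range(r0,r1,s):print(y,''.join('S' if p.min()>215 else 'b' if p[2]-p[0]>15 else 's' if p.min()>180 else '#' if p.max()<100 else ':' if p.max()<130 else '.' if p.max()<155 else ' ' for p in im[y,c0:c1:s]))
E
python3 - <<'E'
from h import *
nutrel();blade();prof(Ls=np.arange(1.0,2.3,.08));ascii("top",210,262,180,262)
E
```

```text
{'time_s': np.float64(19.95), 'eef_pos': array([0.3823, 0.2476, 0.0441]), 'eef_rot': array([-0.0005,  0.166 ,  0.9861, -0.0006]), 'wrist_force': array([-0.2767, -0.2245, -0.3808]), 'opening': np.float64(0.0052), 'grasp_force': np.float64(0.0), 'q': array([ 0.3137,  0.2315,  2.0355, -0.0009,  0.876 , -0.923 ])}
th_fix -0.4123088201933618 r 0.20566490118736744 nut ang-th 0.003032400622340725
blade dark: [(124, 1.82), (124, 1.8), (125, 1.78), (126, 1.84), (129, 1.86)]
L  [1.   1.08 1.16 1.24 1.32 1.4  1.48 1.56 1.64 1.72 1.8  1.88 1.96 2.04
 2.12 2.2  2.28]
45 [185 180 183 182 180 173 171 160 122 112 114 120 130 158 166 211 239]
55 [191 191 190 190 191 190 190 189 151 122 117 117 150 174 174 174 163]
65 [189 190 193 192 192 193 193 191 190 137 125 128 158 180 173 175 175]
72 [190 191 192 192 191 192 192 191 192 146 138 129 187 195 192 180 175]
78 [190 190 192 192 191 191 191 193 194 154 125 130 193 196 195 192 177]
81 [191 190 192 192 191 193 193 194 194 177 132 153 195 196 196 196 178]
210 s ..:::.           .::::.s                                                   sss..
211 ss .:::.  
[... 3708 characters left out ...]
sssss      sSSS  s
254 :::. ssssssssssssssssssssssssssssssssssssss ..  sssssssssssssssssssssss    . SSSs 
255 ...  sssssssssssssssssssssssssssssssssssssss   sssssssssssssssssssssssss    . sSSS
256       sssssssssssssssssssssssssssssssssssssssssssssssssssssssssssssssssss     . SS
257       sssssssssssssssssssssssssssssssssssssssssssssssssssssssssssssssssssss     ss
258       s  ssssssssssssssssssssssssssssssssssssssssssssssssssssssssssssssssssss  ss 
259 s      .. ssssssssssssssssssssssssssssssssssssssssssssssssssssssssssssssssssss    
260 s  ...bbb: ssssssssssssss   sssssssssssssssssssssssssssssssssssssssssssssssss   ..
261   ::bbbbb#. ssss ..      ... sssssssssssssssssssssssssssssssssssssss
```

```bash
python3 - <<'E'
from h import *
im=ctrl.camera("top").astype(int)
# bright spanner pixels, connected component next to nut
m=(im.min(2)>200).astype(np.uint8);n,lab,st,c=cv2.connectedComponentsWithStats(m,connectivity=8)
k=lab[236,222];print("comp",st[k])
V,U=np.nonzero(lab==k)
for z in(.02,.03):
    P=np.array([atz("top",(u,v),z) for u,v in zip(U,V)])[:,:2]
    c,s=np.cos(FIX[2]),np.sin(FIX[2]);Q=(P-np.array(FIX[:2]))@np.array([[c,-s],[s,c]])*1000
    far=Q[np.linalg.norm(Q,axis=1)>45];mu=far.mean(0);_,_,vt=np.linalg.svd(far-mu);d=vt[0]*np.sign(-vt[0][0])
    print("z",z,"handle mean",mu,"dir",d,"theta_f",np.arctan2(-d[1],-d[0]),"axis offset from nut",mu[0]*d[1]-mu[1]*d[0],"far end r",(far@d).max(),"near",(far@d).min())
ascii("top",238,300,225,300)
E
```

```text
comp [207 215  66  47 493]
z 0.02 handle mean [-67.5076 -90.3148] dir [-0.5873 -0.8093] theta_f 0.9430341735329699 axis offset from nut 1.5918285783260515 far end r 178.29640848315054 near 43.26903227605021
z 0.03 handle mean [-67.9083 -89.05  ] dir [-0.5868 -0.8097] theta_f 0.9437136918084063 axis offset from nut 2.735021234315006 far end r 179.06480502090213 near 43.31367219360348
238 SssssssSSSSSSSSSSssssss    sssssssssss.                    s          sss s
239       . SSSSS sSSSssss :::.sSSsssssss .                               ssss 
240        . sSSS  sSSSsss ::::sSSSssssss .                                sss 
241 .          sSSS  sSSSs .::.sSSSs. sss .                              sssss 
242 .           sSSSs  sSSss.::sSSSs. sss                      ssss      ssss  
243 .           . sSSS  sSSSs ..sss.. ssss             ss    ssssss            
244 .               SSSs  sSSs ::.... ssss             sssssssssss  s          
245 .      s         sSSS  sSSSs.:::.ssssss             sssssssssssss          
246 .. sssssssss       sSSS  sSSs :: ssssss   s                 sss       
[... 3542 characters left out ...]
ssssssssssssssssssssssss  sssss        sssssssssssssssss    ss 
292 s   sssssssssssssssssssssssssssssss      s       ssssssssssssss sss     ss 
293 ssssssssssssssssssssssssssssssssssss     sssssssssssssssssss               
294 sssssssssssssssssssssssssssssssssssssssssssssssssss  sssss                 
295 sssssssssssssssssssssssssssssssssssssssss    ssssss                        
296 sssssssssssssssssssssssssssssssssssssssss    sssss                         
297 sssssssssssssssssssssssssssssssssssssssssssssssssssssss  ssssssssssss sss  
298 sssssssssssssssssss ssssssss         sssssssssssssssssssssssssssssssssss   
299 sssssssssssssssss    sssss           sssssssssssssssssssssssssssssssssss
```

```bash
python3 - <<'E'
from h import *
d=np.array([-.587,-.81]);p=d*156;n=np.array([.81,-.587]);p=p-n*(-2)*0
# axis offset: mu x d = 2.2 mm -> use point on measured axis
mu=np.array([-67.7,-89.7]);p=mu+d*(156-mu@d);print("fix",p)
plan(w(FIX,*p,120),.943+FIX[2]+np.pi/2);plan(w(FIX,*p,34),.943+FIX[2]+np.pi/2)
E
```

```text
fix [ -93.295  -125.0185]
row [-0.1705 -0.1506 -0.0753] [-0.0002 -0.0001 -1.3589] to [0.4936 0.0489 0.12  ]
row [-0.1705 -0.1506  0.0107] [-0.0002 -0.0001 -1.3589] to [0.4936 0.0489 0.034 ]
```

Request:
carry_out:
  steps: [0,0,-0.045,0,0,0,1,0,0,-0.076,0,0,-0.1,1,-0.17,-0.15,-0.076,0,0,-1.359,1,-0.17,-0.15,-0.076,0,0,-1.359,1,-0.17,-0.15,-0.076,0,0,-1.359,1,-0.17,-0.15,-0.076,0,0,-1.359,1,-0.17,-0.15,-0.076,0,0,-1.359,1,-0.17,-0.15,-0.076,0,0,-1.359,1,-0.17,-0.15,-0.076,0,0,-1.359,1,-0.17,-0.15,-0.076,0,0,-1.359,1,-0.17,-0.15,-0.076,0,0,-1.359,1,-0.17,-0.15,-0.076,0,0,-1.359,1,-0.17,-0.15,-0.076,0,0,-1.359,1,-0.17,-0.15,-0.076,0,0,-1.359,1]

```text
time_s: 21.6
eef_pos: [0.4933, 0.0502, 0.1206]
eef_rot: [-0.0, -0.488, 0.873, -0.0]
wrist_force: [-0.1, -0.3, 0.8]
opening: 1.001
grasp_force: 0.0
```

```bash
python3 - <<'E'
from h import *
nutrel()
plan([.4936,.0489,.034],.943+FIX[2]+np.pi/2)
# scene view: where is the handle end (height)? project rear end for two heights
for z in(0,15,25):print(z,proj("scene",w(FIX,-103,-142,z)))
ascii("scene",200,245,225,290)
E
```

```text
{'time_s': np.float64(21.6), 'eef_pos': array([0.4933, 0.0502, 0.1206]), 'eef_rot': array([-0.    , -0.4879,  0.8729, -0.    ]), 'wrist_force': array([-0.0974, -0.2812,  0.788 ]), 'opening': np.float64(1.001), 'grasp_force': np.float64(0.0), 'q': array([-0.1383,  0.1683,  1.9097, -0.0001,  1.0636, -2.7284])}
th_fix 0.9404877620590277 r 0.15507845952433008 nut ang-th -0.017344465103823703
row [ 0.001  -0.001   0.0866] [-0.0001 -0.0001 -0.0025] to [0.4936 0.0489 0.034 ]
0 [[260.8704 248.3244]]
15 [[260.7598 244.6235]]
25 [[260.685  242.1227]]
200 ########################:#######::...........####::#######:#.....
201 #######################:.:######.............####..##:####:#.....
202 ######################:.::######.............####..##:::##::.....
203 #####################:..::######.........:...####..##.:::::......
204 ####################:..:#:######.......::#::.####..##....::.....#
205 ##################::...::#######:......#####.####..##..........::
206 #################:.....##########.....:#####:####..##.........:#:
207 ################:.....:##########:::::###########..#:......
[... 1896 characters left out ...]

235 ......:::...  ..   . ....#.s :.ss    .#:.....:....:..............
236 .......::::...     .  ...:: s.:ss.  .::...........:.....::.......
237 .........::::... ... .....: s :.s. .#:...................::......
238 ...........::::...  ......::ss.:ss.::.....................:::....
239   ...........::::...  .... : s : s.:..    ...:......::......::...
240   ............:::::...  .: :.s . s ..     ....................:..
241 .................::::.....::: sssss         ...........::........
242 ....... ...........:::::....:.ssssss        ...... .....:........
243 .....................::::::.::sssssS         ...... .............
244   ......................:::::# sss           .. ....  ...........
```

Request:
carry_out:
  steps: [0.001,-0.001,0.04,0,0,0,1,0.001,-0.001,0.08,0,0,0,1,0.001,-0.001,0.089,0,0,0,1,0.001,-0.001,0.089,0,0,0,1,0.001,-0.001,0.089,0,0,0,0,0.001,-0.001,0.089,0,0,0,0,0.001,-0.001,0.089,0,0,0,0,0.001,-0.001,0.089,0,0,0,0,0.001,-0.001,0.089,0,0,0,0,0.001,-0.001,0.089,0,0,0,0,0.001,-0.001,0.089,0,0,0,0,0.001,-0.001,0.089,0,0,0,0]

```text
time_s: 22.85
eef_pos: [0.4916, 0.0504, 0.032]
eef_rot: [-0.001, -0.489, 0.873, 0.002]
wrist_force: [-10.4, 5.0, 14.0]
opening: 0.168
grasp_force: 58.7
```

Request:
carry_out:
  steps: [0,0,-0.008,0,0,0,0,0,0,-0.016,0,0,0,0,0,0,-0.024,0,0,0,0,0,0,-0.035,0,0,0,0,0,0,-0.05,0,0,0,0,0,0,-0.05,0,0,0,0]

```text
time_s: 23.45
eef_pos: [0.4954, 0.0488, 0.0839]
eef_rot: [0.002, -0.489, 0.872, -0.001]
wrist_force: [0.4, -0.9, -1.8]
opening: 0.166
grasp_force: 58.9
```

```bash
python3 - <<'E'
from h import *
nutrel();print(ctrl.get_obs()["torque"])
im=ctrl.camera("scene").astype(int)
ascii("scene",165,225,200,290)
for z in(17,42,49):print("nut",z,proj("scene",w(FIX,0,0,z)))
E
```

```text
{'time_s': np.float64(23.45), 'eef_pos': array([0.4954, 0.0488, 0.0839]), 'eef_rot': array([ 0.0017, -0.4893,  0.8721, -0.0012]), 'wrist_force': array([ 0.3979, -0.9474, -1.8107]), 'opening': np.float64(0.1657), 'grasp_force': np.float64(58.8543), 'q': array([-0.1407,  0.2324,  1.9242,  0.0001,  0.9808, -2.7341])}
th_fix 0.9437106829714399 r 0.15514579880384993 nut ang-th -0.004171185391715904
[-0.0968  0.0102  0.0183]
165 :::..: s ...:..::..::::..... . s.:##:###################################:....:..::::::..::
166 .......ss::..   :......:...  .  .:#####################################b:........:::::.::.
167 .....:: s     s :::..............###############################b#b#b#bb:........:::::::::
168 ..  ss        .::::::...........:#:#############################bbb#b#bb:::........::..:::
169 .   ss .:::::..::::::..........:::##:#######################bbbbbbb#bbb#::::.....:::::::::
170 ...:::#:::.......:::..........  :##::###################bbbbbbbbbbbbbbbb:.:::::::::::..:::
171 ::::.::::.........:..........:  ##:::#################b#bbbbbbbbbbbbbb#b:..:::::::::....::
172 ::::::.:
[... 4409 characters left out ...]
########.S:###::###:######....::.  ........
219 ########::::::::::::::###:##::##...####################.ss###:.###::####:...::...  . .....
220 #######::::::::::::::::::.#####:..######################sS####.###::::#:...::. ...     ...
221 #######:::::::::::::::....:::#:...###################::#.s####.:##:::::...:::.  ..  .  ...
222 #########:::::::::::.......:::...:#############:#####..#: .###.:##:::::. .#::..  ..  .....
223 ::########:::::::..........::::::#########::::::#####..::: ###.###:::....::::....... .....
224 ..:#########::............:###############::::::#####..::# .##.###:::  .::::..............
nut 17 [[238.4582 199.329 ]]
nut 42 [[238.0031 192.9469]]
nut 49 [[237.8736 191.1309]]
```

Request:
carry_out:
  steps: [0.03,0,0,0,0,0,0,0.06,0,0,0,0,0,0,0.0576,0.0321,0,0,0,0.15,0,0.0504,0.0635,0,0,0,0.3,0,0.0386,0.0935,0,0,0,0.45,0,0.0224,0.1214,0,0,0,0.6,0,0.0023,0.1465,0,0,0,0.75,0,-0.0105,0.1592,0,0,0,0.834,0,-0.0105,0.1592,0,0,0,0.834,0,-0.0105,0.1592,0,0,0,0.834,0]

```text
time_s: 24.55
eef_pos: [0.363, 0.141, 0.0811]
eef_rot: [-0.0, -0.096, 0.995, -0.0]
wrist_force: [-0.6, 0.6, -1.2]
opening: 0.167
grasp_force: 58.9
```

```bash
cat >> h.py <<'E'
def spn(z):
    # spanner in hand, top view: outline in tool axes (L forward, W left), plus raw extremes
    im=ctrl.camera("top").astype(int);o=ctrl.get_obs();h=o["eef_pos"];q=o["eef_rot"];th=2*np.arctan2(q[2],q[1])-np.pi
    m=(im.min(2)>200).astype(np.uint8);n,lab,st,_=cv2.connectedComponentsWithStats(m,connectivity=8)
    tp=proj("top",[[h[0]+.1*np.cos(th),h[1]+.1*np.sin(th),z]])[0].round().astype(int)
    win=lab[tp[1]-6:tp[1]+7,tp[0]-6:tp[0]+7];k=np.bincount(win[win>0]).argmax()
    V,U=np.nonzero(lab==k);P=np.array([atz("top",(u,v),z) for u,v in zip(U,V)])[:,:2]-h[:2]
    d=np.array([np.cos(th),np.sin(th)]);L=P@d*1000;W=P@np.array([-d[1],d[0]])*1000
    print("pixels",len(L),"Lmax left",L[W>5].max().round(1),"right",L[W<-5].max().round(1))
    for a in range(40,int(L.max()),12):
        kk=(L>=a)&(L<a+12)
        if kk.any():print(a,kk.sum(),"W",W[kk].min().round(1),W[kk].max().round(1),"mid",round((W[kk].min()+W[kk].max())/2,1))
    nv=np.array(FIX[:2])-h[:2];print("nut in tool: fwd",nv@d*1000,"left",nv@np.array([-d[1],d[0]])*1000)
E
python3 - <<'E'
from h import *
nutrel();prof(Ls=np.arange(1.4,2.4,.06));spn(.08);ascii("top",205,265,185,245)
E
```

```text
{'time_s': np.float64(24.55), 'eef_pos': array([0.363 , 0.141 , 0.0811]), 'eef_rot': array([-0.0004, -0.0958,  0.9954, -0.0001]), 'wrist_force': array([-0.5544,  0.557 , -1.1902]), 'opening': np.float64(0.1665), 'grasp_force': np.float64(58.9463), 'q': array([ 0.0634,  0.0093,  2.1862, -0.0003,  0.9469, -1.6991])}
th_fix 0.11308538272166511 r 0.21752801344427497 nut ang-th -0.007415384522030138
L  [1.4  1.46 1.52 1.58 1.64 1.7  1.76 1.82 1.88 1.94 2.   2.06 2.12 2.18
 2.24 2.3  2.36]
45 [190 189 189 167 103  80  78  78  81 104 156 214 237 236 216 194 193]
55 [190 190 189 168 111  81  78  78 114 212 242 246 234 195 192 196 195]
65 [172 174 148 147 121  98  79  90 194 243 244 209 192 195 196 197 195]
72 [142 118 118 118 118  99  78  96 213 245 232 176 194 193 194 195 196]
78 [210 190 201 211 219 220 204 208 242 237 201 195 194 195 196 196 196]
81 [234 240 243 243 244 245 242 242 242 233 198 195 196 196 198 197 196]
pixels 316 Lmax left 168.9 right 170.0
76 19 W -8.2 4.3 mid -1.9
88 24 W -8.7 4.8 mid -1.9
100 42 W -15.6 14.1 mid -0.8
112 77 W -28.8 23.5 mid -2.7
124 63 W -28.4 24.0 mid 
[... 3345 characters left out ...]
::::::::::::::. s .:::: SSSSssSSSSSSSSSSSSSSSsssssssssssss
255 :::::::::::::::::. s :::::sSSSSSSSSSSSSSSSSSSSs ssssssssssss
256 ::::::::::::::::::.s .::::sSSSSSSSSSSSSSSSSSss sssssssssssss
257 ::::::::::::::::::.sss  .: SSSSSSSSSSSSSSSSS  ss   sssssssss
258 ::::::::::::::::::. sssss. SSSSSSSSSSSSSSSSS sss    ssssssss
259 :::::::::::::::::::.ssssss sssSSSSSSSSSSSSSsssss    ssssssss
260 :::::::::::::::::::.   ssss ..sSSSSSSSSSSSS ssss    ssssssss
261 :::::::::::::::::::::.. ssss.:.sSSSSSSSSSSs ssss    ssssssss
262 #:::::::::##########::. ssss ::.sSSSSSSSSS sssss    ss      
263 #:##################:... sss :::.sSSSSSSSs sss   ...        
264 ####################::.. sss ::::.sSSSSSS.       . .
```

Request:
carry_out:
  steps: [0,0.002,0.03,0,0,0,0,0,0.002,0.042,0,0,0,0,0,0.002,0.042,0,0,0,0,0,0.002,0.042,0,0,0,0]

```text
time_s: 25.1
eef_pos: [0.3632, 0.1424, 0.0396]
eef_rot: [-0.0, -0.094, 0.996, -0.0]
wrist_force: [0.3, 0.3, -0.7]
opening: 0.163
grasp_force: 58.9
```

```bash
python3 - <<'E'
from h import *
nutrel();spn(.035)
# height of jaw tips: correlate scene view: print scene rows round the tips for z guesses
o=ctrl.get_obs();h=o["eef_pos"];q=o["eef_rot"];th=2*np.arctan2(q[2],q[1])-np.pi
d=np.array([np.cos(th),np.sin(th)]);n=np.array([-d[1],d[0]])
for z in(.03,.04):print("right tip",z,proj("scene",[*(h[:2]+.17*d-.023*n),z]),"left tip",proj("scene",[*(h[:2]+.17*d+.019*n),z]))
ascii("scene",180,215,200,250)
E
```

```text
{'time_s': np.float64(25.1), 'eef_pos': array([0.3632, 0.1424, 0.0396]), 'eef_rot': array([-0.0003, -0.0936,  0.9956, -0.    ]), 'wrist_force': array([ 0.2924,  0.2925, -0.6507]), 'opening': np.float64(0.163), 'grasp_force': np.float64(58.8959), 'q': array([ 0.0669,  0.1111,  2.1967, -0.0001,  0.8344, -1.6913])}
th_fix 0.10874542483152737 r 0.21702246995525168 nut ang-th -0.009144495862114382
pixels 290 Lmax left 170.0 right 168.5
76 20 W -8.5 4.4 mid -2.1
88 23 W -9.1 4.9 mid -2.1
100 39 W -16.2 11.8 mid -2.2
112 69 W -27.0 23.6 mid -1.7
124 58 W -28.1 24.1 mid -2.0
136 29 W -28.8 23.6 mid -2.6
148 31 W -28.9 23.6 mid -2.7
160 21 W -30.6 24.1 mid -3.3
nut in tool: fwd 216.63946081371677 left -2.1200114506482737
right tip 0.03 [[236.7039 209.3163]] left tip [[223.2307 204.4606]]
right tip 0.04 [[236.5083 206.7527]] left tip [[222.9678 201.8952]]
180 ######::.:. ........  :##:............::##::::::::
181 #####::::. .......::  ##:........:...:::##::::::::
182 ####:..:. .......:::::#:............:::::#::::::::
183 ###:...: .......::::#::............::::::#::::::::
184 ##:............:::
[... 980 characters left out ...]
.........................::::::.:.:.......
203 ####:...............   ..........::#::#.:.:.......
204 ####:............... ss.........::::::#:..........
205 #####:..............sss:........::::::#...........
206 #####::#.:......... ss :.......::::::#:...........
207 ######::##:....... sss.:.......::::::#............
208 ######:###::..... sss :.......::::::#:............
209 ######:###::.... sss .:.......::::::  ............
210 ########::::.... sss.::.......::::. ss ...........
211 ######::::::... sss :::......::::  ss  .......... 
212 #######:::::.. sss :.::......::: sss .......... ..
213 #######:::::. sss ::........:::.ssss............. 
214 #######::::. ssss  .:.......::: sss.:: .........
```

Request:
carry_out:
  steps: [-0.006,0,-0.004,0,0,0,0,-0.018,0,-0.004,0,0,0,0,-0.03,0,-0.004,0,0,0,0,-0.04,0,-0.004,0,0,0,0,-0.05,0,-0.004,0,0,0,0,-0.058,0,-0.004,0,0,0,0,-0.063,0,-0.004,0,0,0,0,-0.063,0,-0.004,0,0,0,0]

```text
time_s: 26.0
eef_pos: [0.4255, 0.1548, 0.0434]
eef_rot: [0.0, -0.094, 0.996, -0.0]
wrist_force: [0.4, 0.8, -1.1]
opening: 0.167
grasp_force: 58.9
```

```bash
python3 - <<'E'
from h import *
nutrel();ascii("top",212,250,195,240);prof(Ls=np.arange(1.4,2.4,.06))
E
```

```text
{'time_s': np.float64(26.0), 'eef_pos': array([0.4255, 0.1548, 0.0434]), 'eef_rot': array([ 0.0001, -0.094 ,  0.9956, -0.    ]), 'wrist_force': array([ 0.3982,  0.8016, -1.0577]), 'opening': np.float64(0.1675), 'grasp_force': np.float64(58.8818), 'q': array([ 0.0857,  0.2269,  2.0436, -0.    ,  0.871 , -1.6733])}
th_fix 0.10946059724243427 r 0.15356562515499803 nut ang-th -0.017429351494577194
212    ss::::.ss                                 
213    s :::: ss                                 
214      :.  .sss                                
215      .sSs. ss                                
216      .sSs  sss                               
217      ..  . sss           ..                  
218      .:::. sss ...      :#.sss               
219      .::::.sss #:.sss  .## SSs.              
220      .::::.s  .:.sSSSSSs.# SSS               
221      ::::: s ::.sssssSSSs:sSSS               
222      .:## SSs: sS..:. SSs.sSSS.              
223 ........: SSSssSs::::.sSS sSSS.              
224  ..   s  :sSSSsS.::::: SSssSSS               
225   ssssss : SSSSs.::::: SSs SSSS              
226
[... 1025 characters left out ...]
sss.:::b::bbbbbbbbb.s
247 ::::::::::.s     ..:::...bbbbbbbbbbbbbbbbbbb 
248 :::::::::::...:::bbbbbbbbbbbbbbbbbbbbbbbbbbb.
249 :::::::bbbbbbbbbbbbbbbbbbbbbbbbbbbbbbbbbbbbb:
L  [1.4  1.46 1.52 1.58 1.64 1.7  1.76 1.82 1.88 1.94 2.   2.06 2.12 2.18
 2.24 2.3  2.36]
45 [238 243 244 244 245 246 248 242 214 182 159 170 171 173 173 181 189]
55 [117 158 232 234 236 237 187 124 116 139 174 177 175 179 194 198 197]
65 [115 117 118 118 118 116 114 111 106 108 124 131 112 143 179 199 199]
72 [135 136 137 137 137 136 133 132 127 101 102 128 122 115 104 136 185]
78 [148 149 150 151 150 150 148 146 131 100 140 138 135 130 120 122 188]
81 [154 155 156 156 156 155 154 152 120 106 140 139 138 137 117 130 198]
```

Request:
carry_out:
  steps: [-0.001,0.001,0,0,0,0,0,-0.002,0.001,0,0,0,0,0,-0.003,0.001,0,0,0,0,0,-0.004,0.001,0,0,0,0,0,-0.004,0.001,0,0,0,0,0]

```text
time_s: 26.6
eef_pos: [0.4288, 0.1565, 0.0436]
eef_rot: [0.0, -0.094, 0.996, 0.0]
wrist_force: [0.9, -0.1, -1.7]
opening: 0.167
grasp_force: 58.9
```

```bash
python3 - <<'E'
from h import *
nutrel();print(ctrl.get_obs()["torque"]);ascii("top",214,242,200,240)
E
```

```text
{'time_s': np.float64(26.6), 'eef_pos': array([0.4288, 0.1565, 0.0436]), 'eef_rot': array([ 0.0002, -0.0939,  0.9956,  0.    ]), 'wrist_force': array([ 0.8648, -0.0679, -1.739 ]), 'opening': np.float64(0.1668), 'grasp_force': np.float64(58.8798), 'q': array([ 0.0889,  0.2335,  2.0346,  0.    ,  0.8732, -1.6701])}
th_fix 0.10936424388570008 r 0.14999569831706666 nut ang-th -0.024608001684262526
[-0.045   0.1053 -0.0203]
214 :.  .sss                                
215 .sSs. ss                                
216 .sSs  sss          ...                  
217 ..  . sss         :#: ss                
218 .:::. sss ...    .##:sSS                
219 .::::.sss #:.sss .##.sSs                
220 .::# Ss  .:.sSSSSss. SSs                
221 ::::SSS ::.sssssSSSs SSS                
222 .:#:sSSs. sS..:. SSssSSSS               
223 ..:#.SSSssSs::::.sSSsSSSS               
224  s .:sSSSsS.::::: SSsSSSS.              
225 sss :sSSSss.::::: SSssSSS               
226 sss :sSSSsSs ::::sSSssSSS               
227 sss :sSSSSSSS   ssSS  SSSS              
228 sss : SSSSsSSSssSSs . SSSS              
229 sss :.sSSS. ssSSSs .: SSSS.      ss ssss
230 sss ::sSSS...  s .::#.sSSS  ssssssssssss
231  ss ::sSSSs :::::. ssSSSSSssssssssssssss
232 .ss ::sSSSs.. sssSSSSSSSSSs ssssssssssss
233 .sss.:sSSSSSSSSSSSSSSSSSSSS  sssssssssss
234 . ss : SSSSSSSSSSSSSSSSSSSs  sssssssssss
235 :. s :.sSSSSSSSSSSSSSSSSs   ssssssssssss
236 ::.s .:sSSSSSSSSSSSSSSSS    ssssssssssss
237 ::.ss : SSSSSSSSSSSSSSSs    ssssssssssss
238 ::. s . sssSSSSSSSSSSSSs     sssssssssss
239 :::.ss   . sSSSSSSSSSSS.     sssssssssss
240 :::.sssss  .sSSSSSSSSSs:.    sssssssssss
241 :::.sssss   .sSSSSSSSs.:..          ssss
```

Request:
carry_out:
  steps: [-0.001,0,0,0,0,0,0,-0.0014,-0.0149,0,0,0,-0.1,0,-0.0032,-0.0297,0,0,0,-0.2,0,-0.0066,-0.0442,0,0,0,-0.3,0,-0.0066,-0.0442,0,0,0,-0.3,0]

```text
time_s: 27.15
eef_pos: [0.4438, 0.113, 0.0435]
eef_rot: [-0.0, -0.242, 0.97, -0.0]
wrist_force: [-0.7, 1.3, -1.4]
opening: 0.169
grasp_force: 58.9
```

```bash
python3 - <<'E'
from h import *
nutrel();print(ctrl.get_obs()["torque"]);ascii("top",214,252,200,245);prof(Ls=np.arange(1.4,2.4,.06))
E
```

```text
{'time_s': np.float64(27.15), 'eef_pos': array([0.4438, 0.113 , 0.0435]), 'eef_rot': array([-0.0002, -0.2418,  0.9703, -0.0002]), 'wrist_force': array([-0.6587,  1.3429, -1.4271]), 'opening': np.float64(0.1691), 'grasp_force': np.float64(58.9048), 'q': array([-0.0105,  0.2369,  2.0305, -0.0006,  0.8745, -2.0693])}
th_fix 0.40962160110017876 r 0.14934885966426972 nut ang-th -0.016402065705970137
[-0.0895  0.1412  0.0282]
214 :.  .sss          ..                         
215 .sSs. ss         :.sss                       
216 .sSs  sss       .# SSs.                      
217 .   . sss       .# sSs                       
218 .:::. sss ...   .#.sSSs                      
219 .::::.ss .::.sss ::sSSS                      
220 .::::.s .::.sSSSSsssSSSs                     
221 .::::  .::.sssssSSSssSSS                     
222 .::::  :: sS..:. SSSsSSSS                    
223 .:#.ss :.sSs::::.sSS SSSSs                   
224 :::sSSs.. s:::::: SSssSSSS                   
225 ::: SSs... .#####.SSs SSSSS                  
226 ::::.   .. .:####: Ss.sSSSS                  
227 :::::.   .. .:##::.  :
[... 1052 characters left out ...]
bbbbbbbbbbbbbbbbbbbbb
249 :bbbbbbbbbbbbbbbbbbbbbbbbbbbbbbbbbbbbbbbbbbbb
250 :bbbbbbbbbbbbbbbbbbbbbbbbbbbbbbbbbbbbbbbbbbbb
251 bbbbbbbbbbbbbbbbbbbbbbbbbbbbbbbbbbbbbbbbbbbbb
L  [1.4  1.46 1.52 1.58 1.64 1.7  1.76 1.82 1.88 1.94 2.   2.06 2.12 2.18
 2.24 2.3  2.36]
45 [131 131 131 131 129 128 126 123 119 114 114 138 140 152 152 175 176]
55 [152 153 152 152 151 150 149 146 144 141 138 133 128 121 112 117 147]
65 [170 171 170 171 169 168 167 165 162 159 155 151 147 142 136 129 119]
72 [174 175 175 175 175 174 173 173 171 169 167 162 158 153 147 140 133]
78 [175 175 175 175 175 175 175 175 174 174 172 170 166 161 156 149 141]
81 [176 176 177 176 176 175 175 176 175 174 174 172 170 165 160 153 146]
```

Request:
carry_out:
  steps: [0,-0.006,0,0,0,-0.04,0,-0.0003,-0.0119,0,0,0,-0.08,0,-0.0003,-0.0119,0,0,0,-0.08,0,-0.0003,-0.0119,0,0,0,-0.08,0]

```text
time_s: 27.65
eef_pos: [0.449, 0.1042, 0.0435]
eef_rot: [-0.0, -0.279, 0.96, -0.0]
wrist_force: [-0.3, -3.0, -1.6]
opening: 0.168
grasp_force: 59.0
```

```bash
python3 - <<'E'
from h import *
nutrel();print(ctrl.get_obs()["torque"])
E
```

```text
{'time_s': np.float64(27.65), 'eef_pos': array([0.449 , 0.1042, 0.0435]), 'eef_rot': array([-0.    , -0.2794,  0.9602, -0.    ]), 'wrist_force': array([-0.3001, -2.9804, -1.5638]), 'opening': np.float64(0.1676), 'grasp_force': np.float64(59.0344), 'q': array([-0.0304,  0.2425,  2.0232, -0.0001,  0.8759, -2.1674])}
th_fix 0.4874704833647556 r 0.14902303946711334 nut ang-th -0.025591541765420778
[-0.4895  0.0636 -0.3247]
```

Request:
carry_out:
  steps: [0,-0.006,0,0,0,-0.04,0,0,-0.006,0,0,0,-0.04,0,0,-0.006,0,0,0,-0.04,0]

```text
time_s: 27.95
eef_pos: [0.4523, 0.0992, 0.0435]
eef_rot: [0.0, -0.299, 0.954, 0.0]
wrist_force: [-0.2, -2.6, -1.6]
opening: 0.167
grasp_force: 59.0
```

```bash
cat >> h.py <<'E'
def mom():
    o=ctrl.get_obs();r=o["eef_pos"][:2]-np.array(FIX[:2]);F=o["wrist_force"];print("F",F,"Tz",o["torque"][2],"moment about nut",r[0]*F[1]-r[1]*F[0]+o["torque"][2])
E
python3 - <<'E'
from h import *
nutrel();mom();ascii("top",212,240,200,245)
E
```

```text
{'time_s': np.float64(27.95), 'eef_pos': array([0.4523, 0.0992, 0.0435]), 'eef_rot': array([ 0.0001, -0.2986,  0.9544,  0.    ]), 'wrist_force': array([-0.161 , -2.581 , -1.6233]), 'opening': np.float64(0.1673), 'grasp_force': np.float64(59.0348), 'q': array([-0.0415,  0.2463,  2.0182,  0.0001,  0.877 , -2.2188])}
th_fix 0.527622039435349 r 0.1489184562219273 nut ang-th -0.025370014299256782
F [-0.161  -2.581  -1.6233] Tz -0.32604059857382733 moment about nut -0.01792909177929497
212 .:::.ss                                      
213 :::: ss          .                           
214 :.  .sss       .::sSs                        
215 .sSs. ss      .##.sSS                        
216 .sSs  sss      :# SSs                        
217 .   . sss      .#.sSSs                       
218 .:::. sss ...  .#: SSSs                      
219 .::::.ss .:: ss .. SSSS                      
220 .::::.ss.:: SSSSSSssSSSs                     
221 :::::. .:: ssssssSs sSSSs                    
222 #####:.::.s .::::. ..sSSSs                   
223 #####::::  .#####: .:.sSSS                   
224 ::::..:::. :#####:. :: sSSs                  
225 :::.   .:. .#####:. .:. sSss                 
226 :::.    .. .:####:. :::.sSSS                 
227 ::::.    .. .:#:::..:#:. sSSs                
228 :::::.    .  .::..::#:.  sSSSs           ssss
229 ::::::.    .......:#:     sSS    ssssssssssss
230 :::::::.   :::::.::.      sS  sssssssssssssss
231 ::::::::   .:::##:.       sS  sssssssssssssss
232 ::::::#:.  .::##:.        sS   ssssssssssssss
233 :::::::#:..::bbbb:.       sS   ssssssssssssss
234 ::::::::::bbbbbbbb:.......  ....             
235 ::::::::#:bbbbbbbbbbbbbbbbbbbbbbbbbbbbbbbbbbb
236 :::::::::bbbbbbbbbbbbbbbbbbbbbbbbbbbbbbbbbbbb
237 :::::::::bbbbbbbbbbbbbbbbbbbbbbbbbbbbbbbbbbbb
238 :::::::::bbbbbbbbbbbbbbbbbbbbbbbbbbbbbbbbbbbb
239 ::::::::bbbbbbbbbbbbbbbbbbbbbbbbbbbbbbbbbbbbb
```

Request:
carry_out:
  steps: [0,-0.003,0,0,0,-0.02,0,0,-0.006,0,0,0,-0.04,0,-0.0002,-0.009,0,0,0,-0.06,0,-0.0002,-0.009,0,0,0,-0.06,0]

```text
time_s: 28.4
eef_pos: [0.4577, 0.0915, 0.0434]
eef_rot: [-0.0, -0.328, 0.945, 0.0]
wrist_force: [-1.1, 0.8, -2.2]
opening: 0.167
grasp_force: 59.1
```

```bash
python3 - <<'E'
from h import *
nutrel();mom()
E
```

```text
{'time_s': np.float64(28.4), 'eef_pos': array([0.4577, 0.0915, 0.0434]), 'eef_rot': array([-0.0002, -0.3281,  0.9446,  0.0002]), 'wrist_force': array([-1.0981,  0.7974, -2.2154]), 'opening': np.float64(0.1666), 'grasp_force': np.float64(59.0673), 'q': array([-0.058 ,  0.2537,  2.0086,  0.0003,  0.8797, -2.2977])}
th_fix 0.5898483376121335 r 0.1489436952004726 nut ang-th -0.024716996471357167
F [-1.0981  0.7974 -2.2154] Tz -0.3212585361017075 moment about nut -0.5144305922717021
```

Request:
carry_out:
  steps: [0,-0.003,0,0,0,-0.02,0,0,-0.0045,0,0,0,-0.03,0,0,-0.0045,0,0,0,-0.03,0]

```text
time_s: 28.7
eef_pos: [0.4607, 0.0881, 0.0435]
eef_rot: [0.0, -0.342, 0.94, 0.0]
wrist_force: [-0.6, 2.9, -1.5]
opening: 0.166
grasp_force: 59.1
```

```bash
python3 - <<'E'
from h import *
nutrel();mom()
E
```

```text
{'time_s': np.float64(28.7), 'eef_pos': array([0.4607, 0.0881, 0.0435]), 'eef_rot': array([ 0.0002, -0.3422,  0.9396,  0.0001]), 'wrist_force': array([-0.6387,  2.8929, -1.4832]), 'opening': np.float64(0.1662), 'grasp_force': np.float64(59.0656), 'q': array([-0.0651,  0.2575,  2.0034,  0.0005,  0.8806, -2.3347])}
th_fix 0.6196238248379478 r 0.14861034086370256 nut ang-th -0.024198576616511813
F [-0.6387  2.8929 -1.4832] Tz -0.31550082576601973 moment about nut -0.7105934512367256
```

Request:
carry_out:
  steps: [-0.0011,0.0148,0,0,0,0.1,0,-0.0037,0.0294,0,0,0,0.2,0,-0.0068,0.041,0,0,0,0.28,0,-0.0068,0.041,0,0,0,0.28,0,-0.0068,0.041,-0.01,0,0,0.28,0,-0.0068,0.041,-0.025,0,0,0.28,0,-0.0068,0.041,-0.045,0,0,0.28,0,-0.0068,0.041,-0.07,0,0,0.28,0,0.03,0.055,-0.1,0,0,0.28,0,0.055,0.062,-0.12,0,0,0.28,0,0.055,0.062,-0.12,0,0,0.28,0,0.055,0.062,-0.12,0,0,0.28,0]

```text
time_s: 29.9
eef_pos: [0.3795, 0.0996, 0.1648]
eef_rot: [0.002, -0.208, 0.978, -0.001]
wrist_force: [0.2, -0.0, -1.8]
opening: 0.165
grasp_force: 58.9
```

```bash
python3 - <<'E'
from h import *
nutrel();prof(Ls=np.arange(1.5,2.5,.06));plan([.4813,-.3241,.22],.06+np.pi/2);ascii("top",212,268,195,245,)
E
```

```text
{'time_s': np.float64(29.9), 'eef_pos': array([0.3795, 0.0996, 0.1648]), 'eef_rot': array([ 0.0018, -0.2078,  0.9782, -0.0006]), 'wrist_force': array([ 0.2179, -0.0188, -1.761 ]), 'opening': np.float64(0.1653), 'grasp_force': np.float64(58.9236), 'q': array([-0.0482, -0.1507,  2.1273, -0.0002,  1.1613, -2.0374])}
th_fix 0.33975059595340285 r 0.21336247488497248 nut ang-th -0.02749468835918145
L  [1.5  1.56 1.62 1.68 1.74 1.8  1.86 1.92 1.98 2.04 2.1  2.16 2.22 2.28
 2.34 2.4  2.46]
45 [190 190 190 184 161 128 125 125 126 124 156 217 244 246 239 212 186]
55 [191 189 186 185 177 168 161 170 161 174 207 243 245 235 198 195 193]
65 [169 170 169 193 242 246 247 247 247 247 247 246 226 198 196 197 197]
72 [167 165 166 176 235 244 243 243 246 244 221 202 200 196 196 196 196]
78 [130 152 163 166 223 244 245 248 240 181 186 194 196 197 197 196 197]
81 [133 155 153 165 230 244 246 249 223 172 196 197 198 198 197 197 198]
row [ 0.079  -0.4288 -0.0556] [-0.0007  0.0019  0.3585] to [ 0.4813 -0.3241  0.22  ]
212    ss::::.s                                       
213      ::::.ss                   
[... 2289 characters left out ...]
::::::::::::. ..  sSSSSSS ssssssssssssss
256 ::::::::::::::::::::::.  .. sSSSSSSsssssssssssssss
257 ::::::::::::::::::::::: s  . SSSSSSs sssssssssssss
258 :::::::::::::::::::::::. ss  sSSSSSSssssssssssssss
259 :::::::::::::::::::::::: sssssSSSSSSs ssssssssssss
260 ::::::::bbbbbbbbb#::::::.     sSSSSSS ssssssssssss
261 :::::::bbbbbbbbbb#:::::::....:. ssss ...........  
262 ######:bbbbbbbbbbbbbbbbbbbbbbbbbbbbbbbbbbbbbbbbbbb
263 ######bbbbbbbbbbbbbbbbbbbbbbbbbbbbbbbbbbbbbbbbbbbb
264 ######bbbbbbbbbbbbbbbbbbbbbbbbbbbbbbbbbbbbbbbbbbbb
265 ######bbbbbbbbbbbbbbbbbbbbbbbbbbbbbbbbbbbbbbbbbbbb
266 ###::bbbbbbbbbbbbbbbbbbbbbbbbbbbbbbbbbbbbbbbbbbbbb
267 :##:#bbbbbbbbbbbbbbbbbbbbbbbbbbbbbbbbbbbbbbbbbbbbb
```

Request:
carry_out:
  steps: [0.079,-0.429,-0.056,0,0,0.358,0,0.079,-0.429,-0.056,0,0,0.358,0,0.079,-0.429,-0.056,0,0,0.358,0,0.079,-0.429,-0.056,0,0,0.358,0,0.079,-0.429,-0.056,0,0,0.358,0,0.079,-0.429,-0.056,0,0,0.358,0,0.079,-0.429,-0.056,0,0,0.358,0,0.079,-0.429,-0.056,0,0,0.358,0,0.079,-0.429,-0.056,0,0,0.358,0,0.079,-0.429,-0.056,0,0,0.358,0,0.079,-0.429,-0.056,0,0,0.358,0,0.079,-0.429,-0.056,0,0,0.358,0]

```text
time_s: 31.2
eef_pos: [0.4802, -0.3227, 0.2179]
eef_rot: [-0.001, -0.031, 1.0, 0.001]
wrist_force: [0.2, 0.4, -1.8]
opening: 0.167
grasp_force: 59.2
```

```bash
python3 - <<'E'
from h import *
nutrel();blade();prof(Ls=np.arange(1.6,2.4,.05));plan([.4813,-.3241,.1],.06+np.pi/2)
prof("scene",Ls=np.arange(1.6,2.4,.05));ascii("top",212,258,195,235)
E
```

```text
{'time_s': np.float64(31.2), 'eef_pos': array([ 0.4802, -0.3227,  0.2179]), 'eef_rot': array([-0.001 , -0.0306,  0.9995,  0.0012]), 'wrist_force': array([ 0.1612,  0.4477, -1.801 ]), 'opening': np.float64(0.1666), 'grasp_force': np.float64(59.1775), 'q': array([-0.7968,  0.2206,  1.6271,  0.0002,  1.2971, -2.4287])}
th_fix -0.017673635702646143 r 0.5127419112678111 nut ang-th 1.3202287996607986
blade dark: [(102, 1.94), (102, 1.92), (102, 1.96), (103, 1.98), (104, 1.9)]
L  [1.6  1.65 1.7  1.75 1.8  1.85 1.9  1.95 2.   2.05 2.1  2.15 2.2  2.25
 2.3  2.35]
45 [171 146 152 143 129 132 131 132 134 136 153 181 199 203 204 204]
55 [124 124 124 122 112 108 112 123 127 119 119 147 181 198 201 207]
65 [125 125 126 126 119  95  84  84  84  92 114 126 128 128 128 128]
72 [126 126 126 127 125 104  89  85  86  94 122 126 126 127 128 128]
78 [126 127 126 127 127 114  87  83  82 101 125 127 127 128 128 128]
81 [126 126 125 127 127 119  88  86  85 109 127 127 128 129 129 128]
row [-0.0008 -0.0019  0.1187] [ 0.0013 -0.001   0.0018] to [ 0.4813 -0.3241  0.1   ]
L  [1.6  1.65 1.7  1.75 1.8  1.85 1.9  1
[... 1829 characters left out ...]
ssssssss ..:.....::::::::
243 sssssssssssssssssssss  .::::...::::::...
244 ssssssssssssssssssss :::::::::::##::::::
245 sssssssssssssssssss .::::::::#####::::::
246 ssssssssssssssssss ::::::::::######:::::
247 sssssssssssssssss .:::::::::::######::::
248 ssssssssssssssss :::::::::::::######::::
249 ssssssssssssss .:::::::::::::::######:::
250 sssssssssssss.:::::::::::::::::######:::
251 ssssssssssss.:::::::::::::::::::#####:::
252 sssssssssss.:::::::::::::::::::::####:::
253 ssssssssss.::::::::::::::::::::::#::::::
254 ssssssss .::::::::::::::::::::::::::::::
255 sssssss.::::::::::::::::::::::::::::::::
256 ssssss.:::::::::::::::::::::::::::::::::
257 ssss .::::::::::::::::.:::::::::::::::::
```

```bash
python3 - <<'E'
from h import *
ims={v:ctrl.camera(v).astype(np.float32).mean(2) for v in("top","scene")}
pts=[]
for v,m in(("top",(-60,104,46)),("top",(-60,-104,46)),("scene",(-60,104,46)),("scene",(-60,-104,46)),("top",(0,0,42.5))):
    p=proj(v,w(FIX,*m))[0];r=4 if m[0] else 7;u0,v0=np.round(p).astype(int)
    s=ims[v][v0-r:v0+r+1,u0-r:u0+r+1];t=np.percentile(s,50)+.5*(s.max()-np.percentile(s,50));k=s>t
    if m[0]==0:
        Vv,Uu=np.nonzero(k);c=((Uu.min()+Uu.max())/2,(Vv.min()+Vv.max())/2)
    else:
        g=(s-t)*k;Y,X=np.mgrid[:2*r+1,:2*r+1];c=((g*X).sum()/g.sum(),(g*Y).sum()/g.sum())
    c=np.array(c)+[u0-r,v0-r];print(v,m,"pred",p,"meas",c,k.sum());pts.append((v,tuple(c),(0,0,1),m))
fit("fix",pts,[*FIX[:2],0,FIX[2]])
E
```

```text
top (-60, 104, 46) pred [179.1667 249.9737] meas [178.6638 249.6317] 15
top (-60, -104, 46) pred [254.5559 241.5097] meas [253.6695 241.1288] 11
scene (-60, 104, 46) pred [194.5647 190.744 ] meas [193.9248 190.067 ] 9
scene (-60, -104, 46) pred [257.3882 220.3208] meas [257.6109 216.9244] 31
top (0, 0, 42.5) pred [215.13   224.6555] meas [214.5 224. ] 56
fix [0.5773 0.1826 0.0062 0.0925]
[[-0.2, 0.3], [0.4, -0.7], [-0.0, -0.9], [-0.1, 1.2], [-0.2, 0.1]]
```

Request:
carry_out:
  steps: [-0.001,-0.002,0.05,0,0,0,0,-0.001,-0.002,0.1,0,0,0,0,-0.001,-0.002,0.145,0,0,0,0,-0.001,-0.002,0.175,0,0,0,0,-0.001,-0.002,0.19,0,0,0,0,-0.001,-0.002,0.195,0,0,0,0,-0.001,-0.002,0.195,0,0,0,0]

```text
time_s: 32.2
eef_pos: [0.4822, -0.3262, 0.0252]
eef_rot: [0.0, -0.03, 1.0, -0.0]
wrist_force: [-1.4, -0.2, -1.2]
opening: 0.165
grasp_force: 59.2
```

Request:
carry_out:
  steps: [0,0,0.002,0,0,0,0,0,0,0.002,0,0,0,0,0,0,0.003,0,0,0,0,0,0,0.003,0,0,0,0]

```text
time_s: 32.6
eef_pos: [0.4822, -0.3264, 0.0223]
eef_rot: [0.001, -0.03, 1.0, -0.001]
wrist_force: [0.1, -0.6, 1.3]
opening: 0.166
grasp_force: 59.5
```

Request:
carry_out:
  steps: [0,0,0,0,0,0,1,0,0,0,0,0,0,1,0,0,0,0,0,0,1,0,0,0,0,0,0,1,0,0,-0.05,0,0,0,1,0,0,-0.1,0,0,0,0,0,0,-0.15,0,0,0,0,0,0,-0.19,0,0,0,0,0,0,-0.19,0,0,0,0]

```text
time_s: 33.5
eef_pos: [0.4845, -0.3286, 0.2191]
eef_rot: [0.004, -0.03, 1.0, -0.005]
wrist_force: [0.4, -0.5, 0.4]
opening: 0.328
grasp_force: 0.0
```

```bash
python3 - <<'E'
from h import *
obs()
# refined plate middle from top view: plate pinkish vs dark rails
c=.5;plan(w(FIX,36,60,200),FIX[2]+np.pi/2);plan(w(FIX,36,60,60),FIX[2]+np.pi/2)
im=ctrl.camera("top").astype(int)
for x in(30,50,70,90,-20,-60):
    r=[]
    for y in range(30,92,4):
        p=proj("top",w(FIX,x,y,15))[0]-c;q=im[int(round(p[1])),int(round(p[0]))];r.append((int(q.mean()),int(q[0]-q[2])))
    print(x,r)
E
```

```text
{'time_s': np.float64(33.5), 'eef_pos': array([ 0.4845, -0.3286,  0.2191]), 'eef_rot': array([ 0.0043, -0.0302,  0.9995, -0.0047]), 'wrist_force': array([ 0.3607, -0.5006,  0.4435]), 'opening': np.float64(0.3283), 'grasp_force': np.float64(0.0), 'q': array([-0.7985,  0.2241,  1.6204,  0.0001,  1.2843, -2.4297])}
row [-0.1576  0.5638  0.0149] [-0.0097  0.0083 -0.0184] to [0.608  0.2435 0.2   ]
row [-0.1564  0.5652  0.1549] [-0.0097  0.0083 -0.0184] to [0.608  0.2435 0.06  ]
30 [(149, 1), (161, 2), (159, 3), (137, 2), (164, 4), (179, 6), (175, 7), (171, 9), (171, 8), (172, 8), (176, 8), (179, 8), (159, 5), (121, 1), (155, 3), (144, 3)]
50 [(157, 2), (130, -2), (131, -3), (147, 4), (182, 6), (176, 7), (169, 4), (171, 5), (175, 4), (176, 5), (175, 8), (178, 7), (146, 5), (131, 1), (130, -3), (135, -1)]
70 [(162, 2), (126, 0), (85, -1), (106, 0), (142, 2), (183, 8), (176, 7), (173, 8), (175, 9), (173, 7), (172, 7), (168, 8), (148, 3), (128, 0), (132, -1), (122, -2)]
90 [(172, 3), (180, 5), (189, 6), (156, 2), (172, 5), (182, 6), (190, 5), (188, 2), (170, 5), (169, 8), (169, 7), (161, 6), (157, 4), (127, 0), (178, 5), (156, 0)]
-20 [(200, 3), (200, 3), (199, 3), (200, 3), (202, 4), (202, 3), (202, 4), (202, 4), (202, 4), (202, 4), (200, 3), (200, 3), (200, 3), (201, 3), (202, 2), (202, 2)]
-60 [(201, 4), (199, 3), (200, 2), (200, 3), (198, 3), (198, 3), (200, 4), (201, 4), (200, 4), (201, 2), (199, 2), (199, 3), (200, 4), (200, 3), (200, 3), (199, 3)]
```

Request:
carry_out:
  steps: [-0.157,0.564,0.015,0,-0.14,-0.018,0,-0.157,0.564,0.015,0,-0.14,-0.018,0,-0.157,0.564,0.015,0,-0.14,-0.018,0,-0.157,0.564,0.015,0,-0.14,-0.018,0,-0.157,0.564,0.015,0,-0.14,-0.018,0,-0.157,0.564,0.015,0,-0.14,-0.018,0,-0.157,0.564,0.015,0,-0.14,-0.018,0,-0.157,0.564,0.015,0,-0.14,-0.018,0,-0.157,0.564,0.015,0,-0.14,-0.018,0,-0.157,0.564,0.015,0,-0.14,-0.018,0,-0.157,0.564,0.015,0,-0.14,-0.018,0,-0.157,0.564,0.015,0,-0.14,-0.018,0,-0.157,0.564,0.015,0,-0.14,-0.018,0,-0.157,0.564,0.015,0,-0.14,-0.018,0,-0.157,0.564,0.015,0,-0.14,-0.018,0]

```text
time_s: 35.05
eef_pos: [0.6037, 0.2455, 0.195]
eef_rot: [0.069, -0.039, 0.997, 0.002]
wrist_force: [0.2, 0.0, 0.5]
opening: 0.001
grasp_force: 0.0
```

```bash
cat >> h.py <<'E'
def rel(p):
    o=ctrl.get_obs();r=R.from_quat(np.roll(o["eef_rot"],-1));print("shift",r.inv().apply(np.array(p)-o["eef_pos"]).round(4),"toolz",r.apply([0,0,1]).round(3))
E
python3 - <<'E'
from h import *
obs();rel(w(FIX,36,60,60));rel(w(FIX,36,60,39));rel(w(FIX,-74,60,33))
E
```

```text
{'time_s': np.float64(35.05), 'eef_pos': array([0.6037, 0.2455, 0.195 ]), 'eef_rot': array([ 0.0687, -0.0387,  0.9969,  0.0017]), 'wrist_force': array([0.1597, 0.0245, 0.5472]), 'opening': np.float64(0.0014), 'grasp_force': np.float64(0.0), 'q': array([ 0.2142,  0.3179,  1.5606, -0.0228,  1.1273, -1.4259])}
shift [ 0.0144 -0.002   0.1343] toolz [ 0.137  0.009 -0.991]
shift [ 0.0173 -0.002   0.1551] toolz [ 0.137  0.009 -0.991]
shift [ 0.1271 -0.0021  0.146 ] toolz [ 0.137  0.009 -0.991]
```

Request:
carry_out:
  steps: [0.007,-0.002,0.05,0,0,0,0,0.012,-0.002,0.1,0,0,0,0,0.0144,-0.002,0.134,0,0,0,0,0.0173,-0.002,0.154,0,0,0,0,0.0173,-0.002,0.155,0,0,0,0,0.0173,-0.002,0.155,0,0,0,0]

```text
time_s: 35.65
eef_pos: [0.6093, 0.2435, 0.0408]
eef_rot: [0.07, -0.038, 0.997, 0.002]
wrist_force: [0.2, 0.1, 0.6]
opening: 0.003
grasp_force: 0.0
```

```bash
python3 - <<'E'
from h import *
obs();rel(w(FIX,36,60,36));rel(w(FIX,36,60,33))
E
```

```text
{'time_s': np.float64(35.65), 'eef_pos': array([0.6093, 0.2435, 0.0408]), 'eef_rot': array([ 0.0697, -0.0382,  0.9968,  0.0019]), 'wrist_force': array([0.2032, 0.1404, 0.5925]), 'opening': np.float64(0.0032), 'grasp_force': np.float64(0.0), 'q': array([ 0.2089,  0.5302,  1.6203, -0.0262,  0.8531, -1.4226])}
shift [0.002  0.0002 0.0045] toolz [ 0.139  0.009 -0.99 ]
shift [0.0024 0.0002 0.0075] toolz [ 0.139  0.009 -0.99 ]
```

Press gently: lower 2 mm at a time.

Request:
carry_out:
  steps: [0.001,0,0.003,0,0,0,0,0.001,0,0.005,0,0,0,0,0.001,0,0.006,0,0,0,0,0.001,0,0.006,0,0,0,0]

```text
time_s: 36.05
eef_pos: [0.6092, 0.2449, 0.0351]
eef_rot: [0.07, -0.039, 0.997, 0.002]
wrist_force: [-0.2, -0.2, -0.0]
opening: 0.0
grasp_force: 0.0
```

Request:
carry_out:
  steps: [0,0,0.001,0,0,0,0,0,0,0.002,0,0,0,0,0,0,0.002,0,0,0,0]

```text
time_s: 36.35
eef_pos: [0.6106, 0.2452, 0.0345]
eef_rot: [0.071, -0.039, 0.997, 0.002]
wrist_force: [-1.8, -0.3, 8.6]
opening: 0.004
grasp_force: 4.2
```

Request:
carry_out:
  steps: [0,0,0.001,0,0,0,0,0.0099,0,-0.0004,0,0,0,0,0.0198,0,-0.0018,0,0,0,0,0.0297,0,-0.0031,0,0,0,0,0.0396,0,-0.0045,0,0,0,0,0.0495,0,-0.0059,0,0,0,0,0.0495,0,-0.0059,0,0,0,0]

```text
time_s: 37.05
eef_pos: [0.5613, 0.2415, 0.0343]
eef_rot: [0.073, -0.039, 0.997, 0.003]
wrist_force: [-3.3, -0.4, 13.4]
opening: -0.002
grasp_force: 6.6
```

```bash
cat >> h.py <<'E'
def plate():
    im=ctrl.camera("top").astype(int)
    for y in(48,60,72):
        r=[]
        for x in range(-112,112,8):
            p=proj("top",w(FIX,x,y,14))[0]-.5;q=im[int(round(p[1])),int(round(p[0]))];r.append(f"{int(q.mean())}{'b' if q[2]-q[0]>12 else ''}")
        print(y,' '.join(r))
    o=ctrl.get_obs();d=o["eef_pos"][:2]-FIX[:2];c,s=np.cos(FIX[2]),np.sin(FIX[2]);print("tcp fix",d@[c,s]*1000,d@[-s,c]*1000)
E
python3 - <<'E'
from h import *
obs();plate();rel(w(FIX,-76,60,33))
E
```

```text
{'time_s': np.float64(37.05), 'eef_pos': array([0.5613, 0.2415, 0.0343]), 'eef_rot': array([ 0.0726, -0.0393,  0.9966,  0.0026]), 'wrist_force': array([-3.2776, -0.3886, 13.3863]), 'opening': np.float64(-0.002), 'grasp_force': np.float64(6.59), 'q': array([ 0.2231,  0.4608,  1.7463, -0.0301,  0.7909, -1.4068])}
48 179b 175b 172b 167b 154b 140b 130b 128b 134b 129b 104b 81b 119b 92b 80b 94b 95b 113b 134b 139b 143b 126b 97b 113 121 164 174 98
60 164b 173b 172b 162b 146b 144b 143b 143b 143b 143b 143b 143b 143b 143b 144b 143b 143b 143b 143b 143b 143b 143b 142b 132b 157 188 176 126
72 95b 129b 163b 146b 147b 174 174 161 177 99b 76b 99b 108b 114b 109b 115b 124b 141b 146b 121b 145b 145b 142b 121b 197 198 177 105
tcp fix -10.607571688695005 61.6650035099092
shift [ 0.0649 -0.0017 -0.0081] toolz [ 0.144  0.011 -0.99 ]
```

Request:
carry_out:
  steps: [0.0099,-0.0002,-0.0014,0,0,0,0,0.0198,-0.0005,-0.0028,0,0,0,0,0.0297,-0.0008,-0.0042,0,0,0,0,0.0396,-0.001,-0.0056,0,0,0,0,0.0495,-0.0013,-0.007,0,0,0,0,0.0575,-0.0015,-0.0081,0,0,0,0,0.063,-0.0015,-0.009,0,0,0,0,0.063,-0.0015,-0.009,0,0,0,0]

```text
time_s: 37.9
eef_pos: [0.4989, 0.2352, 0.0343]
eef_rot: [0.073, -0.039, 0.997, 0.003]
wrist_force: [-0.8, -0.8, 12.0]
opening: 0.003
grasp_force: 5.9
```

```bash
python3 - <<'E'
from h import *
obs();plate()
E
```

```text
{'time_s': np.float64(37.9), 'eef_pos': array([0.4989, 0.2352, 0.0343]), 'eef_rot': array([ 0.0732, -0.0392,  0.9965,  0.0027]), 'wrist_force': array([-0.8307, -0.8093, 11.9735]), 'opening': np.float64(0.0029), 'grasp_force': np.float64(5.9474), 'q': array([ 0.2383,  0.3579,  1.9001, -0.035 ,  0.739 , -1.3869])}
48 125b 121b 115b 125b 108b 84b 96b 127b 106b 129b 136b 103b 112b 105b 195 194 191 191 193 190 191 193 191 150 120 162 172 97
60 137b 137b 137b 137b 137b 138b 137b 137b 137b 137b 137b 137b 138b 122b 163 195 196 193 193 193 194 195 192 195 193 187 174 125
72 87b 79b 81b 101b 110b 104b 119b 112b 122b 137b 105b 135b 136b 123b 183 195 193 194 193 194 192 193 194 194 195 197 176 105
tcp fix -73.3773820204665 60.23159990177515
```

Request:
carry_out:
  steps: [0.002,0,-0.0003,0,0,0,0,0.004,0,-0.0006,0,0,0,0,0.004,0,-0.0006,0,0,0,0]

```text
time_s: 38.25
eef_pos: [0.4957, 0.2349, 0.0344]
eef_rot: [0.074, -0.039, 0.997, 0.003]
wrist_force: [2.0, -0.4, 8.5]
opening: 0.0
grasp_force: 4.5
```

```bash
python3 - <<'E'
from h import *
obs();rel(ctrl.get_obs()["eef_pos"]+np.array([0,0,.2]))
E
```

```text
{'time_s': np.float64(38.25), 'eef_pos': array([0.4957, 0.2349, 0.0344]), 'eef_rot': array([ 0.0738, -0.039 ,  0.9965,  0.0028]), 'wrist_force': array([ 1.9843, -0.3817,  8.4923]), 'opening': np.float64(0.0001), 'grasp_force': np.float64(4.5015), 'q': array([ 0.2393,  0.3522,  1.9084, -0.0354,  0.7353, -1.3853])}
shift [-0.0295 -0.     -0.1978] toolz [ 0.147  0.011 -0.989]
```

Request:
carry_out:
  steps: [-0.001,0,-0.007,0,0,0,0,-0.003,0,-0.02,0,0,0,0,-0.01,0,-0.06,0,0,0,0,-0.017,0,-0.11,0,0,0,0,-0.024,0,-0.16,0,0,0,0,-0.03,-0.05,-0.198,0,0,0,0,-0.03,-0.4,-0.198,0,0,0,0,-0.03,-0.4,-0.198,0,0,0,0,-0.03,-0.4,-0.198,0,0,0,0,-0.03,-0.4,-0.198,0,0,0,0,-0.03,-0.4,-0.198,0,0,0,0,-0.03,-0.4,-0.198,0,0,0,0,-0.03,-0.4,-0.198,0,0,0,0,-0.03,-0.4,-0.198,0,0,0,0,-0.03,-0.4,-0.198,0,0,0,0,-0.03,-0.4,-0.198,0,0,0,0]

```text
time_s: 39.85
eef_pos: [0.5251, -0.1632, 0.2323]
eef_rot: [0.07, -0.039, 0.997, 0.003]
wrist_force: [-0.2, 0.4, 1.1]
opening: -0.001
grasp_force: 0.0
```

```bash
python3 - <<'E'
from h import *
obs();im=ctrl.camera("top").astype(int)
for y in(46,53,60,67,74):
    r=[]
    for x in range(-112,20,4):
        p=proj("top",w(FIX,x,y,15))[0]-.5;q=im[int(round(p[1])),int(round(p[0]))];r.append(str(int(q.mean())))
    print(y,' '.join(r))
prof(Ls=np.arange(1.7,2.3,.05));ascii("top",225,275,172,222)
E
```

```text
{'time_s': np.float64(39.85), 'eef_pos': array([ 0.5251, -0.1632,  0.2323]), 'eef_rot': array([ 0.0696, -0.039 ,  0.9968,  0.0027]), 'wrist_force': array([-0.2338,  0.4026,  1.1097]), 'opening': np.float64(-0.0006), 'grasp_force': np.float64(0.0), 'q': array([-0.564 ,  0.0577,  1.7865,  0.0898,  1.1868, -2.2421])}
46 103 111 80 82 100 113 110 113 115 105 106 105 111 109 106 109 147 186 175 168 178 179 175 175 194 199 200 197 197 199 199 198 195
53 100 110 95 81 77 106 106 108 105 106 107 107 106 105 104 159 170 169 170 172 175 174 173 174 184 200 199 200 200 199 200 199 198
60 90 107 87 82 83 94 103 105 104 106 106 105 105 128 160 169 168 168 172 171 167 168 166 171 164 178 200 199 198 199 200 202 201
67 99 113 79 82 95 107 103 104 107 107 107 105 107 143 175 176 173 171 172 172 170 167 166 166 145 184 198 198 199 198 198 200 199
74 101 112 80 82 76 112 111 109 107 110 109 110 187 178 172 173 173 169 166 163 163 175 164 164 188 200 200 197 197 198 200 200 197
L  [1.7  1.75 1.8  1.85 1.9  1.95 2.   2.05 2.1  2.15 2.2  2.25]
45 [116 104  90  82  81  81  82  83  94 110 120 123]
55 [122 
[... 2306 characters left out ...]
:::::::::##::##############:::::::::::::
263 ::::#:::...:::::#####################:::::::::::::
264 ::::#::.....#::######################:::::::::::::
265 ::::#::..:..:::###################::::::::::::::::
266 :::###:.....::::#######:##::::::::::::::::#######:
267 ::###:.::..::::::::::::::::::#::::###########:::##
268 ::###:::::::::::::::::::#################:#:::::::
269 #####::::::::::##################:##::::::::::::::
270 ###:::##########################::::::::::::::::::
271 #:::::############:::######::##:::::::::::::::::::
272 #::::::###:::::::::::::::##:###:::::::::::::::::::
273 ::::::::::::::::::::::::::::::::::::::::::::.:::::
274 ::::::::::::::::::::::::::::::::::::::::::::::::::
```

```bash
python3 - <<'E'
from bench import ctrl
print(ctrl.hand_in())
E
```

```text
the job is handed in; nothing more can be done
None
```

I've handed the job in at about 40 s: the lock is at its stop (about 1.98 rad measured against 2.0), the spanner lies flat by the keeper, and the plate is out against the front lip. On the second swing the jaw slipped on the nut and the gripper lost the spanner, so I took it up again and the turning took three swings.

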